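# Crank the fixture shut on a piston

### The arm

A 7-joint arm with a two-finger parallel gripper is mounted at the origin on a cart in front of the work surface, level with it; the furniture and walls round the work are solid. World frame = base frame: x ahead of the robot, y to its left, z up, the work surface at z = 0. Lengths are in m, angles in rad, forces in N, time in s.
With the tool pointing down it reaches from about 0.4 to 0.85 m from the base axis. Payload 4.5 kg.
Tool frame: the origin (TCP) lies on the mounting face of the last link; the fingertips stand 166 mm ahead of it and the grasp point (between the pads) lies 147 mm ahead of it; y points along the fingers, z is the direction in which the jaws open and shut, and the axes are right-handed (so a half turn about y gives the same grasp; the last joint's range is limited). The gripper opens to 88 mm and grips with 3 to 60 N. Pads are 18 mm wide; open, the fingers measure 123 mm over their backs; the gripper's body (75 mm by 187 mm) begins 45 mm behind the grasp point.
Start: joints at [1.277, 0.689, -0.195, 1.565, 0.157, 0.902, -0.215], TCP at [0.201, -0.592, 0.405] pointing down, gripper open.
Joint ranges: [-3.01, 3.01], [-0.46, 2.08], [-1.47, 1.51], [0.13, 2.56], [-1, 4.14], [0.04, 2.09], [-2.66, 2.66]. Speed limits (rad/s): [2.57, 2.57, 3.14, 3.14, 3.14, 3.14, 3.14].

### API

Orientations are given as a unit quaternion [x, y, z, w].
In Python, from plant import r gives the robot as it stands.
- The arm moves only by the tool arm_command, never from a script. Its argument "deltas" is a list of rows, each an object of numbers: "dx", "dy", "dz": the shift along the tool's x, y, z each as a share of 1000 mm, from -1 to 1; "wx", "wy", "wz": the turn, a rotation vector about the tool's x, y, z each as a share of 45 degrees, from -1 to 1. In form: [{"dx": .., "dy": .., "dz": .., "wx": .., "wy": .., "wz": ..}, ...]. A call has exactly 5 rows; each row is the pose to reach, as a shift and turn from the pose commanded when the call began, along the tool's axes at that moment; what a row does not reach only later rows make up. A row lasts 1/10 s, in which the tool goes at most 50 mm and 8.59 degrees, less where a joint would pass 70% of its speed; a pose out of reach is approached as far as the arm can. A call with a number of a shift or a turn outside -1 to 1 is refused whole. A call with a gripper value outside its range is refused whole. "claw" is the opening, from -1 (shut) to 1 (fully open), set as the call begins (left out, the last holds). The fingers move at their own pace and stop on an object; "grip_force" is the grip in N (left out, the last holds). Time passes only in rows, so rows that repeat a pose let the fingers close, or fill a call up. It gives the time, the measured TCP pose, the force and the opening at its end, in the units of the state.
- r.get_state(): the state, without advancing time (a new reading comes with each control period).
- r.snapshot(name): name is "scene" or "side" or "wrist"; returns the picture (420x560x3 uint8, red, green, blue); there is no depth.
- r.get_calibration(name): a dict with "vertical_fov" (degrees; the focal length in pixels is half the picture's height over the tangent of half this angle, whatever the lens; pixels are square), "cx", "cy" (the principal point, pixels), "R" (3x3) and "t" (3): a world point X has camera coordinates R X + t. Camera axes: x right, y down, z forward; pixel columns grow to the right and rows downward; lengths in m; the calibration is good to about 2 mm. A picture is of the moment at which its call begins: read the wrist's pose just before it. get_calibration takes no time and is no camera call; for the wrist camera it gives the pose at the moment of the call.
- r.finish_job(): hands the job in, once; it reports no verdict.
The state is a dict: "clock": time; "q": joint angles; "qd": joint speeds; "joint_torque": joint torques, N m; "tool_pos": TCP position; "eef_rot": TCP orientation; "contact_force": force on the tool from outside, world axes, zero at the start; "moment": the same for the moment, N m; "opening": opening from 0.0 (shut) to 1.0 (fully open).
Only numpy, scipy, OpenCV 4.12 (cv2) and the standard library are available. Lean on these libraries where they do the work, as an engineer would, in place of code of your own. Each camera call takes 0.05 s, during which the arm holds its last target.

### The job

Pick up the loose crank, fit it fully down over the square shaft end of the clamping fixture, and wind its handle clockwise (seen from above) until the sliding jaw holds the piston firmly against the V-block; leave the crank on the shaft and let go. The piston has a thin skirt: stop as soon as the handle turns noticeably heavier, and do not force the crank onto the shaft. Move jaw and piston with the crank only, and leave the other things on the table where they are.

Things in the scene. Friction and masses are not known exactly. Their poses are not given: they have to be found in the camera images.
- crank_hub (a point): centre of the hub of the loose crank (dark steel, lying on the table, handle up). Hub: 28 mm square block, 50 mm tall, this point 25 mm above its underside. x along the arm to the handle, z up. Socket in the underside: 16 mm square, 24 mm deep, chamfered, sides parallel to x and y. Grip the hub on its +y and -y faces. Arm 18 mm wide, 6 to 18 mm above the underside; all 250 g
- crank_handle (a point): centre of the crank's upright handle, a black sleeve 20 mm in diameter, 50 mm tall (21 to 71 mm above the hub's underside), 70 mm from the hub's axis. The sleeve spins freely on its pin: fingers can hold it at a fixed yaw while the crank goes round. Axes as crank_hub
- crank: the whole loose crank; origin at the centre of the hub's underside (the mouth of the socket), axes as crank_hub
- shaft_top (a point): tip centre of the fixture's upright shaft, 82 mm above the table, axes of the fixture. Shaft end: 14 mm square, 22 mm tall, top 4 mm tapered, above a round collar on which the seated hub rests (hub centre 3 mm above this point). The square's angle about z is any and is not reported: rest the socket on it with some 5 to 12 N and turn the crank (a quarter turn at most) until it drops
- fixture: the clamping fixture, fixed to the table, grey, 100 x 245 mm; x across, y along it from V-block to shaft, z up; origin at table height on its mid-line, 65 mm from the shaft's axis; housing under the shaft 50 mm high. The shaft has a drag of 0.45 N m (about 6 N at the handle while it turns) and stays where it is left. Clockwise from above closes the jaw, 24 mm a turn. At the right clamping the handle needs about 12 N in all
- jaw: the fixture's sliding jaw, steel-faced, driven by the shaft only; origin on its clamping face, mid-width, at table height; face 76 mm wide, up to 52 mm above the table; closes towards the fixture's -y. It starts 1.2 to 2.2 turns short of gripping, which begins with its origin at about y = -47 mm of the fixture. It shall press the piston with some 100 N: less than 40 N is loose, more than 200 N damages it
- piston: a grey piston, 66 mm in diameter, 58 mm tall, standing on the fixture's base plate (15 mm above the table) between jaw and V-block; origin at the centre of its underside. The jaw pushes it up against the V-block
- bearing: bystander: ball bearing, 52 mm in diameter, 15 mm high; origin under its middle
- wood_block: bystander: plain wooden block, 45 x 120 x 38 mm; origin under its middle
- spring: bystander: dark coil spring, 32 mm in diameter, 45 mm high, standing; origin under its middle
Things that resemble listed ones, but are neither listed nor needed, are in the scene too. There is more than one size of the crank; the job needs the larger.

How it is judged:
By the outcome, as a careful person would: the job done as asked, in the order asked, and still so for the second after the job is handed in, with the robot touching nothing.
It also fails if it takes over 72 s, if anything falls off the work surface, if the arm or the gripper's body presses on something with over 40 N, if the wrist force passes 120 N, or if a joint passes its speed limit or range.

## Working session

There is one attempt and no reset: what is moved stays moved. The work goes in short steps, Python scripts to look and compute and a tool call to move; the robot and the scene stay as the last step left them, time stands still between calls to the robot, and variables do not carry over. Pictures are saved under pics/ and viewed, and the job is handed in when it is done.

Besides the shell and the picture viewer there is one more tool, called after "Request:" by a JSON object that holds its "op" and its "data", one argument or row to a line. arm_command: Moves the arm, as the interface text tells. Shift numbers are shares of 1000 mm and turn numbers shares of 45 degrees, none past 1 either way. Its arguments: {"type":"object","properties":{"deltas":{"type":"array","items":{"type":"object","properties":{"dx":{"type":"number","minimum":-1,"maximum":1},"dy":{"type":"number","minimum":-1,"maximum":1},"dz":{"type":"number","minimum":-1,"maximum":1},"wx":{"type":"number","minimum":-1,"maximum":1},"wy":{"type":"number","minimum":-1,"maximum":1},"wz":{"type":"number","minimum":-1,"maximum":1}}}},"claw":{"type":"number"},"grip_force":{"type":"number"}},"required":["deltas"]}

```bash
ls; mkdir -p pics; python3 - <<'E'
from plant import r
import cv2
s=r.get_state(); print(s)
for n in ("scene","side","wrist"):
    c=r.get_calibration(n); print(n,c)
    im=r.snapshot(n); cv2.imwrite(f"pics/{n}0.png",im[:,:,::-1])
E
```

```text
pics
{'clock': 0.0, 'q': array([ 1.27678864,  0.6900138 , -0.19452753,  1.56633517,  0.15729741,
        0.9024803 , -0.21509166]), 'qd': array([-0.0008523 , -0.00185272,  0.00140069, -0.00045799,  0.00085456,
        0.00171166,  0.00084012]), 'joint_torque': array([ 6.64251093e-04, -5.27562046e+01, -1.26681548e+00, -1.53429759e+01,
       -5.26033295e-02,  6.56419405e-03,  1.79194612e-04]), 'tool_pos': array([ 0.20110683, -0.59142084,  0.40389384]), 'eef_rot': array([-0.11556144,  0.69825918, -0.69698863,  0.11526717]), 'contact_force': array([ 0.3658017 ,  0.7824666 , -0.36411294]), 'moment': array([0.01601496, 0.00890886, 0.00843688]), 'opening': 1.0018410588676736}
scene {'vertical_fov': 51.368038012849276, 'cx': 275.8244535156949, 'cy': 209.60060206677912, 'R': array([[-0.78030756, -0.62515129, -0.01749219],
       [-0.31346487,  0.41516032, -0.85403846],
       [ 0.54116531, -0.66092948, -0.5199157 ]]), 't': array([0.4166625 , 0.22004205, 1.05094706])}
side {'vertical_fov': 54.81022645661438, 'cx': 276.1450872150453, 'cy': 209.25550762988755, 'R': array([[-9.99987930e-01, -3.68078308e-03, -3.25459468e-03],
       [ 9.74521386e-04,  5.00657869e-01, -8.65644701e-01],
       [ 4.81568881e-03, -8.65637424e-01, -5.00648239e-01]]), 't': array([0.54194939, 0.05482152, 1.0685696 ])}
wrist {'vertical_fov': 68.9121132843288, 'cx': 283.05717802960226, 'cy': 213.79192338799888, 'R': array([[ 0.32156021, -0.9468873 , -0.00186419],
       [-0.89829588, -0.30568011,  0.315633  ],
       [-0.29943872, -0.09982042, -0.94887952]]), 't': array([-0.62297946, -0.04375779,  0.39110249])}
```

View pics/scene0.png

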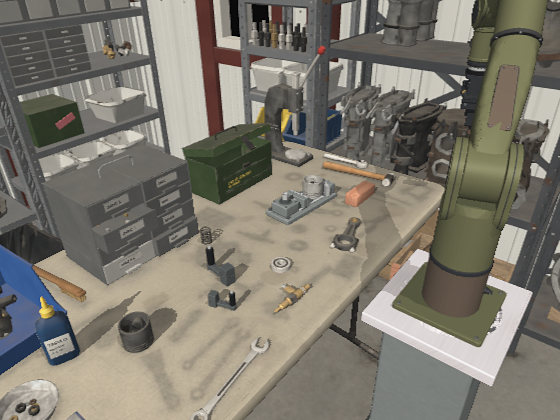

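View pics/side0.png

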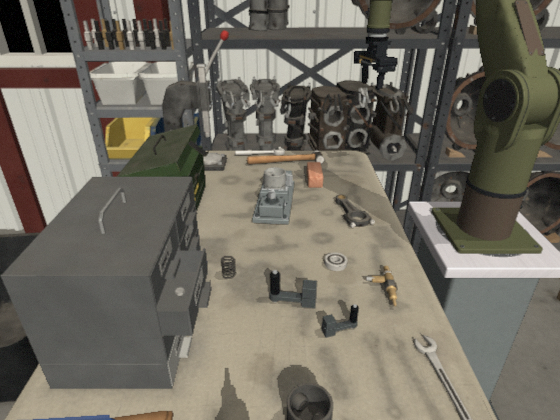

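View pics/wrist0.png

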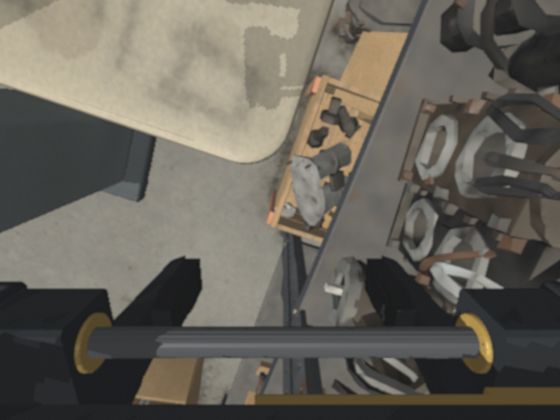

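The scene shows two cranks. One has its hub near (222,268) in scene and (308,293) in side; a smaller one has its hub near (216,300) and (330,325). The fixture is near (302,198). I'll enlarge these areas.

```bash
python3 - <<'E'
import cv2
def crop(n,x0,y0,w,h,s,o):
    im=cv2.imread(f"pics/{n}.png")[y0:y0+h,x0:x0+w]
    im=cv2.resize(im,None,fx=s,fy=s,interpolation=cv2.INTER_CUBIC)
    cv2.imwrite(f"pics/{o}.png",im)
crop("scene0",180,220,130,100,6,"c1")
crop("side0",210,230,130,100,6,"c2") if 0 else crop("side0",255,250,130,95,6,"c2")
crop("scene0",255,160,130,70,6,"c3")
crop("side0",245,160,60,70,8,"c4")
E
```

```text
(no output)
```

View pics/c1.png

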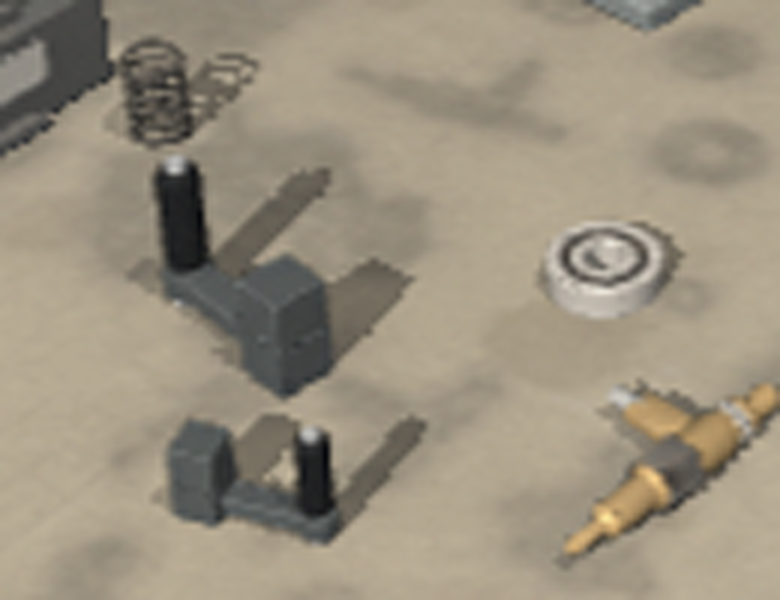

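View pics/c2.png

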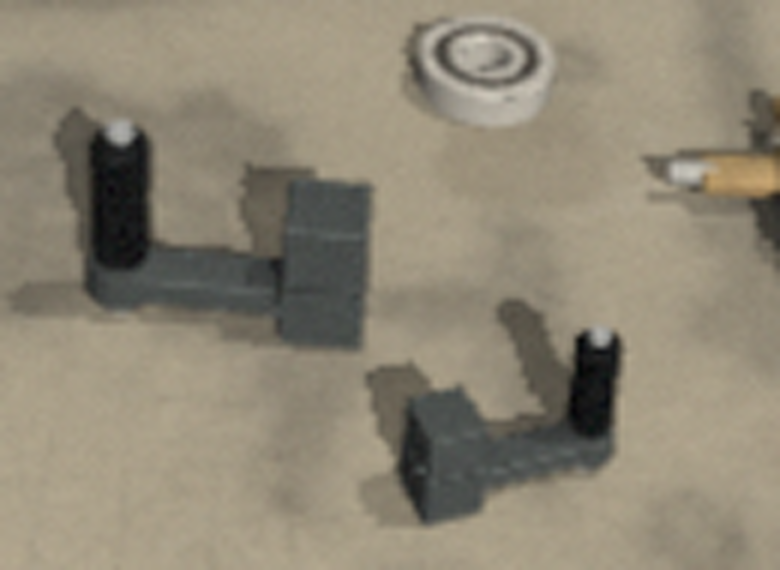

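View pics/c3.png

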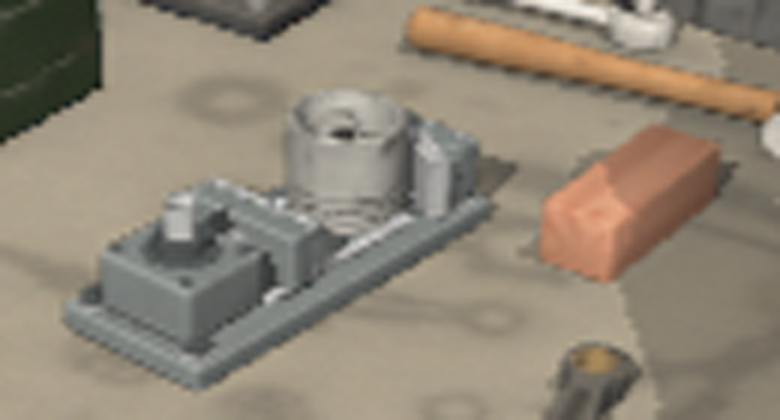

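View pics/c4.png

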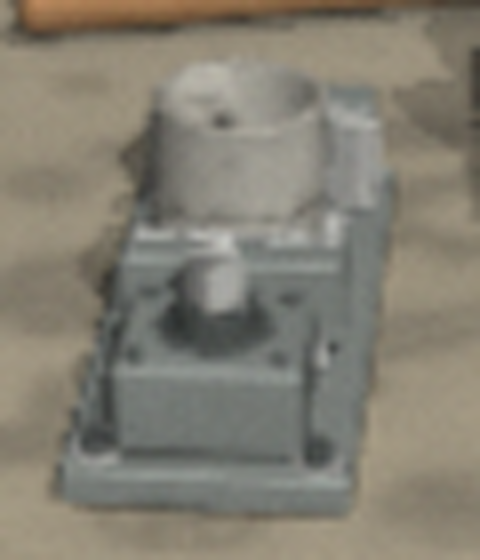

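```bash
cat > h.py <<'E'
import numpy as np, cv2
from scipy.spatial.transform import Rotation as Rot
from plant import r
def K(c):
    f=210/np.tan(np.radians(c["vertical_fov"]/2)); return f
def ray(c,px):
    f=K(c); d=np.array([(px[0]-c["cx"])/f,(px[1]-c["cy"])/f,1.])
    R=np.array(c["R"]);t=np.array(c["t"]); return -R.T@t, R.T@d
def atz(c,px,z):
    o,d=ray(c,px); return o+d*(z-o[2])/d[2]
def tri(cs,ps):
    A=np.zeros((3,3));b=np.zeros(3)
    for c,p in zip(cs,ps):
        o,d=ray(c,p); d/=np.linalg.norm(d); M=np.eye(3)-np.outer(d,d); A+=M;b+=M@o
    return np.linalg.solve(A,b)
def proj(c,X):
    p=np.array(c["R"])@np.array(X)+np.array(c["t"]); f=K(c); return np.array([f*p[0]/p[2]+c["cx"],f*p[1]/p[2]+c["cy"]])
E
python3 - <<'E'
from h import *
np.set_printoptions(precision=4,suppress=True)
a=r.get_calibration("scene");b=r.get_calibration("side")
A=lambda x,y:(180+x/6,220+y/6)
B=lambda x,y:(255+x/6,250+y/6)
C=lambda x,y:(255+x/6,160+y/6)
D=lambda x,y:(245+x/8,160+y/8)
for n,p,q,z in [("hubtop",A(284,281),B(330,208),.05),("handletop",A(176,160),B(120,127),.071),("small hub",A(202,438),B(443,405),.04),("small handle",A(311,432),B(600,335),.06),("shaft",C(180,203),D(216,262),.082)]:
    print(n,tri([a,b],[p,q]),atz(a,p,z),atz(b,q,z))
print("fixture base corners scene", [atz(a,C(*p),.0)[:2] for p in [(70,318),(200,388),(490,215)]])
print("side",[atz(b,D(*p),.0)[:2] for p in [(62,500),(348,510),(390,205)]])
print("piston top",atz(a,C(350,118),.073),atz(b,D(240,95),.073), tri([a,b],[C(350,118),D(240,95)]))
print("bearing",atz(a,A(605,258),.015),atz(b,B(487,52),.015))
E
```

```text
hubtop [0.4729 0.2711 0.0461] [0.4696 0.274  0.05  ] [0.4733 0.2761 0.05  ]
handletop [0.543  0.2626 0.0734] [0.5456 0.2605 0.071 ] [0.5431 0.2597 0.071 ]
small hub [0.4426 0.3499 0.0332] [0.4361 0.3558 0.04  ] [0.4439 0.3554 0.04  ]
small handle [0.3941 0.3369 0.0519] [0.3879 0.3424 0.06  ] [0.3963 0.3462 0.06  ]
shaft [ 0.5535 -0.0719  0.0755] [ 0.5478 -0.0649  0.082 ] [ 0.5529 -0.0566  0.082 ]
fixture base corners scene [array([ 0.6077, -0.0447]), array([ 0.5105, -0.0325]), array([ 0.4875, -0.2756])]
side [array([ 0.6059, -0.0385]), array([ 0.5086, -0.032 ]), array([ 0.4865, -0.2616])]
piston top [ 0.5413 -0.2097  0.073 ] [ 0.5459 -0.2083  0.073 ] [ 0.5459 -0.2166  0.0689]
bearing [0.4    0.1455 0.015 ] [0.4024 0.1442 0.015 ]
```

```bash
cat >> h.py <<'E'
def st():
    s=r.get_state(); return s,np.array(s["tool_pos"]),Rot.from_quat(s["eef_rot"]).as_matrix()
E
python3 - <<'E'
from h import *
np.set_printoptions(precision=4,suppress=True)
s,p,R=st(); print(R, s["clock"])
c=r.get_calibration("wrist"); Rc=np.array(c["R"]);cc=-Rc.T@np.array(c["t"])
print("cam centre in tool",R.T@(cc-p)); print("cam axes in tool (cols x,y,z)\n",R.T@Rc.T)
E
```

```text
[[-0.9467 -0.0005  0.322 ]
 [-0.322   0.0012 -0.9467]
 [ 0.0001 -1.     -0.0013]] 0.15
cam centre in tool [-0.0817  0.0203 -0.001 ]
cam axes in tool (cols x,y,z)
 [[ 0.0005  0.9489  0.3155]
 [ 0.0003 -0.3155  0.9489]
 [ 1.     -0.0003 -0.0005]]
```

```bash
cat >> h.py <<'E'
def yawof(R): return np.degrees(np.arctan2(R[1,0],R[0,0]))   # tool x azimuth
def Rdown(yaw):
    a=np.radians(yaw); x=np.array([np.cos(a),np.sin(a),0]); y=np.array([0,0,-1.]); return np.c_[x,y,np.cross(x,y)]
def go(target,yaw,maxturn=44):
    s,p,R=st()
    d=R.T@(np.array(target)-p)
    w=Rot.from_matrix(R.T@Rdown(yaw)).as_rotvec(degrees=True)
    n=np.linalg.norm(w); 
    if n>maxturn: w=w*maxturn/n
    print("clock %.2f pos %s yaw %.2f F %s open %.3f"%(s["clock"],np.round(p,4),yawof(R),np.round(s["contact_force"],1),s["opening"]),"q",np.round(s["q"],2))
    print("d(mm/1000)",np.round(d,4),"w/45",np.round(w/45,3))
E
python3 -c "
from h import *
go([.42,-.42,.40],-8.4)"
```

```text
clock 0.15 pos [ 0.2011 -0.5915  0.4041] yaw -161.22 F [ 1.1 -0.8 -0.2] open 0.999 q [ 1.28  0.69 -0.19  1.57  0.16  0.9  -0.22]
d(mm/1000) [-0.2625  0.0042 -0.0919] w/45 [ 0.    -0.978 -0.001]
```

Request:
{"op": "arm_command", "data": {
  "deltas": [
    {"dx": -0.26,"dy": 0,"dz": -0.09,"wy": -0.95},
    {"dx": -0.26,"dy": 0,"dz": -0.09,"wy": -0.95},
    {"dx": -0.26,"dy": 0,"dz": -0.09,"wy": -0.95},
    {"dx": -0.26,"dy": 0,"dz": -0.09,"wy": -0.95},
    {"dx": -0.26,"dy": 0,"dz": -0.09,"wy": -0.95}
  ]
}}

```text
invalid input at $.deltas[0]: expected keys dx, dy, dz, wx, wy, wz
```

```bash
python3 -c "
from h import *
go([.52,-.16,.40],-8.4)"
```

```text
clock 0.15 pos [ 0.2011 -0.5915  0.4041] yaw -161.22 F [ 1.1 -0.8 -0.2] open 0.999 q [ 1.28  0.69 -0.19  1.57  0.16  0.9  -0.22]
d(mm/1000) [-0.4409  0.0045 -0.3059] w/45 [ 0.    -0.978 -0.001]
```

Request:
{"op": "arm_command", "data": {
  "deltas": [
    {"dx": -0.26,"dy": 0,"dz": -0.09,"wx": 0,"wy": -0.95,"wz": 0},
    {"dx": -0.26,"dy": 0,"dz": -0.09,"wx": 0,"wy": -0.95,"wz": 0},
    {"dx": -0.26,"dy": 0,"dz": -0.09,"wx": 0,"wy": -0.95,"wz": 0},
    {"dx": -0.26,"dy": 0,"dz": -0.09,"wx": 0,"wy": -0.95,"wz": 0},
    {"dx": -0.26,"dy": 0,"dz": -0.09,"wx": 0,"wy": -0.95,"wz": 0}
  ]
}}

```text
clock: 0.65
tool_pos: [0.3998, -0.4368, 0.4046]
eef_rot: [-0.364, 0.607, -0.606, 0.363]
contact_force: [0.4, -0.1, 0.3]
opening: 0.998
```

```bash
python3 -c "
from h import *
go([.52,-.16,.40],-8.4)"
```

```text
clock 0.65 pos [ 0.3998 -0.4368  0.4046] yaw -118.13 F [ 0.4 -0.1  0.3] open 0.998 q [ 0.98  0.66 -0.39  1.66  0.31  0.88 -0.03]
d(mm/1000) [-0.3008  0.0046 -0.0245] w/45 [ 0.    -0.978 -0.   ]
```

Request:
{"op": "arm_command", "data": {
  "deltas": [
    {"dx": -0.3,"dy": 0,"dz": -0.025,"wx": 0,"wy": -0.95,"wz": 0},
    {"dx": -0.3,"dy": 0,"dz": -0.025,"wx": 0,"wy": -0.95,"wz": 0},
    {"dx": -0.3,"dy": 0,"dz": -0.025,"wx": 0,"wy": -0.95,"wz": 0},
    {"dx": -0.3,"dy": 0,"dz": -0.025,"wx": 0,"wy": -0.95,"wz": 0},
    {"dx": -0.3,"dy": 0,"dz": -0.025,"wx": 0,"wy": -0.95,"wz": 0}
  ]
}}

```text
clock: 1.15
tool_pos: [0.4994, -0.2076, 0.4046]
eef_rot: [0.56, -0.432, 0.432, -0.559]
contact_force: [0.8, -0.6, -0.4]
opening: 1.003
```

```bash
python3 -c "
from h import *
go([.54,-.08,.40],-8.4)"
```

```text
clock 1.15 pos [ 0.4994 -0.2076  0.4046] yaw -75.39 F [ 0.8 -0.6 -0.4] open 1.003 q [ 0.66  0.63 -0.58  1.81  0.45  0.84  0.12]
d(mm/1000) [-0.1132  0.0046  0.0714] w/45 [ 0.    -0.978 -0.   ]
```

Request:
{"op": "arm_command", "data": {
  "deltas": [
    {"dx": -0.14,"dy": 0,"dz": 0.073,"wx": 0,"wy": -0.95,"wz": 0},
    {"dx": -0.14,"dy": 0,"dz": 0.073,"wx": 0,"wy": -0.95,"wz": 0},
    {"dx": -0.14,"dy": 0,"dz": 0.073,"wx": 0,"wy": -0.95,"wz": 0},
    {"dx": -0.14,"dy": 0,"dz": 0.073,"wx": 0,"wy": -0.95,"wz": 0},
    {"dx": -0.14,"dy": 0,"dz": 0.073,"wx": 0,"wy": -0.95,"wz": 0}
  ]
}}

```text
clock: 1.65
tool_pos: [0.5356, -0.0524, 0.4049]
eef_rot: [-0.679, 0.197, -0.197, 0.68]
contact_force: [-0.5, -1.0, -0.8]
opening: 0.997
```

```bash
cat >> h.py <<'E'
import json
def snap(cam,name,x0=0,y0=0,w=560,h=420,s=1):
    c=r.get_calibration(cam); im=r.snapshot(cam)
    json.dump({k:np.array(v).tolist() for k,v in c.items()},open(f"pics/{name}.json","w"))
    cv2.imwrite(f"pics/{name}_full.png",im[:,:,::-1])
    recrop(name,x0,y0,w,h,s,name)
def recrop(name,x0,y0,w,h,s,out):
    im=cv2.imread(f"pics/{name}_full.png")[y0:y0+h,x0:x0+w]
    cv2.imwrite(f"pics/{out}.png",cv2.resize(im,None,fx=s,fy=s,interpolation=cv2.INTER_CUBIC))
def cal(name): return {k:np.array(v) for k,v in json.load(open(f"pics/{name}.json")).items()}
E
python3 -c "
from h import *
go([.47,.27,.40],-8.4)
snap('wrist','w1')
go([.47,.27,.40],-8.4)
"
```

```text
clock 1.65 pos [ 0.5356 -0.0524  0.4049] yaw -32.30 F [-0.5 -1.  -0.8] open 0.997 q [ 0.47  0.67 -0.78  1.81  0.58  0.91  0.43]
d(mm/1000) [-0.2277  0.0053  0.2375] w/45 [-0.002 -0.531  0.   ]
clock 1.70 pos [ 0.5354 -0.0543  0.4044] yaw -32.16 F [-0.8 -0.7 -0.2] open 1.002 q [ 0.48  0.67 -0.78  1.81  0.59  0.91  0.44]
d(mm/1000) [-0.228   0.0046  0.2397] w/45 [-0.    -0.528 -0.001]
```

View pics/w1.png

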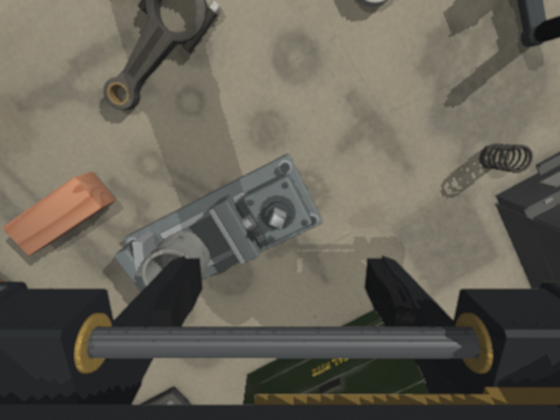

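```bash
python3 -c "
from h import *
recrop('w1',110,140,220,150,3.6,'w1a')
recrop('w1',235,170,90,70,8,'w1b')
"
```

```text
(no output)
```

View pics/w1a.png

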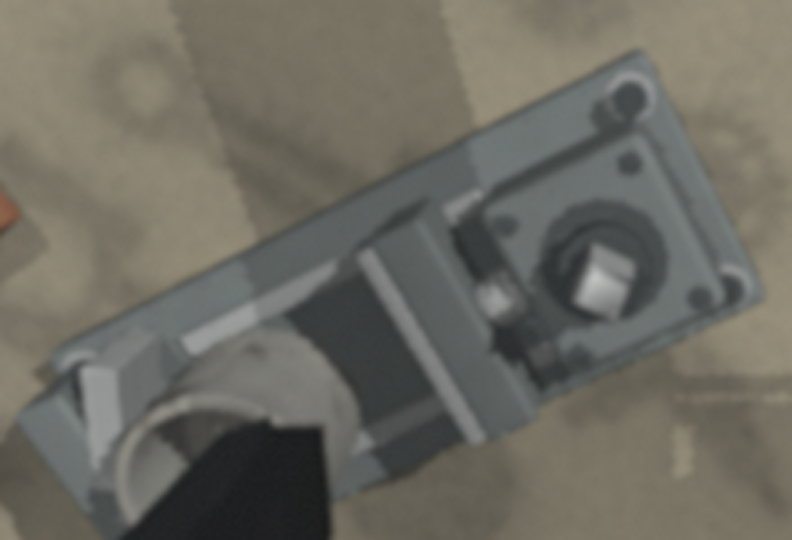

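View pics/w1b.png

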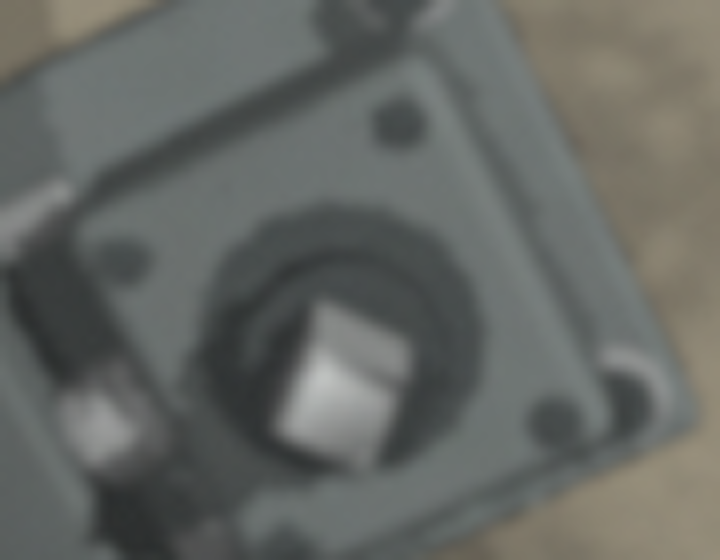

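```bash
python3 -c "
from h import *
recrop('w1',262,200,32,34,18,'w1c')
"
```

```text
(no output)
```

View pics/w1c.png

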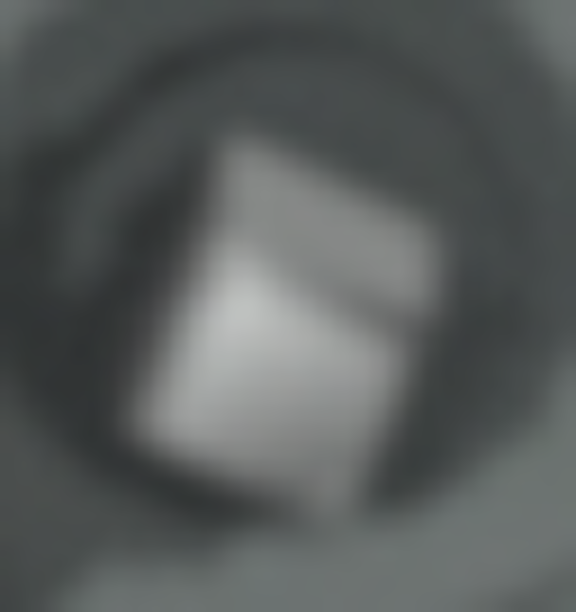

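```bash
python3 - <<'E'
from h import *
np.set_printoptions(precision=4,suppress=True)
c=cal('w1')
P=lambda x,y:(262+x/18,200+y/18)
A=lambda x,y:(110+x/3.6,140+y/3.6)
q=[(215,255),(415,330),(340,505),(140,430)]
W=np.array([atz(c,P(*p),.082) for p in q]); print(W,W.mean(0))
e=[W[1]-W[0],W[2]-W[1],W[2]-W[3],W[3]-W[0]]
print([np.degrees(np.arctan2(v[1],v[0])) for v in e],[np.linalg.norm(v) for v in e])
b=[atz(c,P(*p),.060) for p in [(225,140),(440,230)]]; v=b[1]-b[0]; print(np.degrees(np.arctan2(v[1],v[0])),np.linalg.norm(v))
# fixture base plate corners at z .015, table plane
cs=[atz(c,A(*p),.015) for p in [(640,52),(762,298),(20,412)]]; print(cs)
for i,j in((0,1),(0,2)):
    v=cs[j]-cs[i]; print(np.degrees(np.arctan2(v[1],v[0])),np.linalg.norm(v))
# housing top z=.05 : edges
hs=[atz(c,A(*p),.05) for p in [(645,135),(725,305),(545,395),(480,215)]]; print(np.array(hs),np.mean(hs,0))
# jaw
js=[atz(c,A(*p),.052) for p in [(370,250),(480,440)]]; print(js)
E
```

```text
[[ 0.5456 -0.0693  0.082 ]
 [ 0.5557 -0.0619  0.082 ]
 [ 0.5626 -0.0714  0.082 ]
 [ 0.5524 -0.0788  0.082 ]] [ 0.5541 -0.0704  0.082 ]
[np.float64(36.04418251651621), np.float64(-54.27964140829482), np.float64(35.801773952744924), np.float64(-54.925739106250845)] [np.float64(0.012460988215094214), np.float64(0.01172656782594704), np.float64(0.012592450116853891), np.float64(0.011674776980731376)]
33.94072499335157 0.014502059791925242
[array([ 0.5089, -0.0281,  0.015 ]), array([ 0.6058, -0.0374,  0.015 ]), array([ 0.498 , -0.2914,  0.015 ])]
-5.4889752984695095 0.097327149240655
-92.37732901039638 0.26354405126658853
[[ 0.5271 -0.0383  0.05  ]
 [ 0.5883 -0.0459  0.05  ]
 [ 0.5837 -0.1128  0.05  ]
 [ 0.521  -0.0957  0.05  ]] [ 0.555  -0.0732  0.05  ]
[array([ 0.5115, -0.1311,  0.052 ]), array([ 0.5851, -0.1397,  0.052 ])]
```

Request:
{"op": "arm_command", "data": {
  "deltas": [
    {"dx": -0.235,"dy": 0.03,"dz": 0.235,"wx": 0,"wy": -0.53,"wz": 0},
    {"dx": -0.235,"dy": 0.03,"dz": 0.235,"wx": 0,"wy": -0.53,"wz": 0},
    {"dx": -0.235,"dy": 0.03,"dz": 0.235,"wx": 0,"wy": -0.53,"wz": 0},
    {"dx": -0.235,"dy": 0.03,"dz": 0.235,"wx": 0,"wy": -0.53,"wz": 0},
    {"dx": -0.235,"dy": 0.03,"dz": 0.235,"wx": 0,"wy": -0.53,"wz": 0}
  ]
}}

```text
clock: 2.2
tool_pos: [0.483, 0.1889, 0.3818]
eef_rot: [0.705, -0.058, 0.058, -0.705]
contact_force: [0.8, 0.2, 0.6]
opening: 1.0
```

```bash
python3 -c "
from h import *
go([.46,.27,.36],-8.4)
"
```

```text
clock 2.20 pos [0.483  0.1889 0.3818] yaw -9.37 F [0.8 0.2 0.6] open 1.000 q [ 0.03  0.7  -0.83  1.89  0.68  0.86  0.26]
d(mm/1000) [-0.0359  0.0217  0.0763] w/45 [ 0.001 -0.022 -0.   ]
```

Request:
{"op": "arm_command", "data": {
  "deltas": [
    {"dx": -0.036,"dy": 0.02,"dz": 0.076,"wx": 0,"wy": 0,"wz": 0},
    {"dx": -0.036,"dy": 0.02,"dz": 0.076,"wx": 0,"wy": 0,"wz": 0},
    {"dx": -0.036,"dy": 0.02,"dz": 0.076,"wx": 0,"wy": 0,"wz": 0},
    {"dx": -0.036,"dy": 0.02,"dz": 0.076,"wx": 0,"wy": 0,"wz": 0},
    {"dx": -0.036,"dy": 0.02,"dz": 0.076,"wx": 0,"wy": 0,"wz": 0}
  ]
}}

```text
clock: 2.7
tool_pos: [0.4606, 0.267, 0.362]
eef_rot: [0.705, -0.057, 0.058, -0.704]
contact_force: [0.2, 0.5, 0.3]
opening: 1.001
```

```bash
python3 -c "
from h import *
snap('wrist','w2')
go([.46,.27,.36],-8.4)
"
```

```text
clock 2.75 pos [0.4608 0.2668 0.3621] yaw -9.34 F [0.2 0.1 0.8] open 0.999 q [-0.15  0.73 -0.8   1.87  0.7   0.84  0.1 ]
d(mm/1000) [-0.0013  0.0021  0.003 ] w/45 [ 0.002 -0.021  0.001]
```

View pics/w2.png

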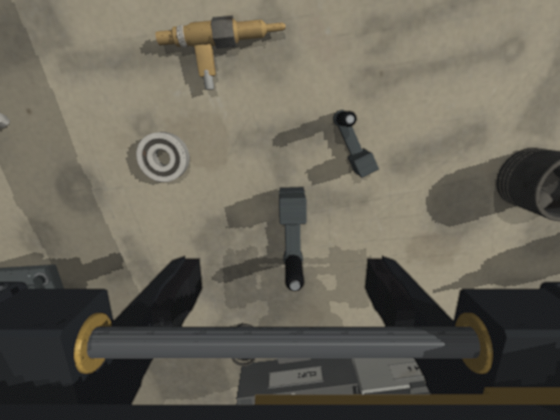

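The wrist view shows the large crank: hub at about (292,204) and handle at (294,285). The small crank is at (362,162) and (345,118). I'll take a close crop to check the choice.

```bash
python3 -c "
from h import *
recrop('w2',245,175,100,125,6,'w2a')
"
```

```text
(no output)
```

View pics/w2a.png

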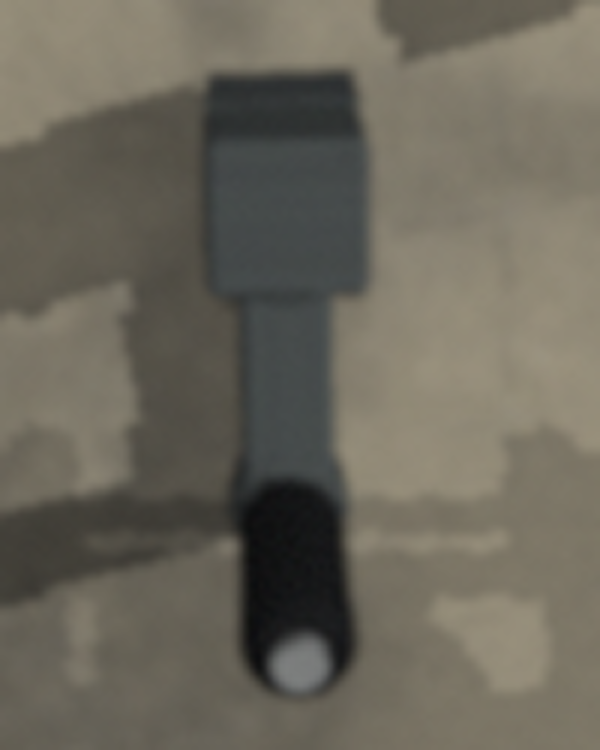

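```bash
python3 - <<'E'
from h import *
np.set_printoptions(precision=4,suppress=True)
c=cal('w2')
P=lambda x,y:(245+x/6,175+y/6)
W=np.array([atz(c,P(*p),.05) for p in [(208,137),(362,137),(368,292),(210,294)]])
m=W.mean(0);print(W,m)
for i,j in((0,1),(3,2),(0,3),(1,2)):
    v=W[j]-W[i]; print(np.degrees(np.arctan2(v[1],v[0])),np.linalg.norm(v))
h=atz(c,P(300,662),.073); v=h-m; print("handle",h,np.linalg.norm(v[:2]),np.degrees(np.arctan2(v[1],v[0])))
v=h-m
go([m[0],m[1],.147+.028],np.degrees(np.arctan2(v[1],v[0])))
E
```

```text
[[0.4574 0.2641 0.05  ]
 [0.4615 0.2891 0.05  ]
 [0.4885 0.2863 0.05  ]
 [0.4846 0.2599 0.05  ]] [0.473  0.2748 0.05  ]
80.6842072876016 0.025318824251649413
81.46950107078966 0.026710043293012353
-8.847784453324293 0.027484631010072525
-5.911317646546815 0.02716558074920022
handle [0.5432 0.2655 0.073 ] 0.07081442876905439 -7.5464730157705535
clock 2.75 pos [0.4608 0.2668 0.3621] yaw -9.34 F [0.2 0.1 0.8] open 0.999 q [-0.15  0.73 -0.8   1.87  0.7   0.84  0.1 ]
d(mm/1000) [0.0106 0.1871 0.0102] w/45 [ 0.002 -0.04   0.001]
```

Request:
{"op": "arm_command", "data": {
  "deltas": [
    {"dx": 0.01,"dy": 0.03,"dz": 0.01,"wx": 0,"wy": -0.03,"wz": 0},
    {"dx": 0.01,"dy": 0.07,"dz": 0.01,"wx": 0,"wy": -0.03,"wz": 0},
    {"dx": 0.01,"dy": 0.11,"dz": 0.01,"wx": 0,"wy": -0.03,"wz": 0},
    {"dx": 0.01,"dy": 0.13,"dz": 0.01,"wx": 0,"wy": -0.03,"wz": 0},
    {"dx": 0.01,"dy": 0.13,"dz": 0.01,"wx": 0,"wy": -0.03,"wz": 0}
  ],
  "claw": 0.3,
  "grip_force": 40
}}

```text
clock: 3.25
tool_pos: [0.4715, 0.2745, 0.2298]
eef_rot: [0.707, -0.05, 0.048, -0.704]
contact_force: [-0.4, -1.2, -0.6]
opening: 0.649
```

```bash
python3 -c "
from h import *
go([.473,.2748,.176],-8)
"
```

```text
clock 3.25 pos [0.4715 0.2745 0.2298] yaw -7.94 F [-0.4 -1.2 -0.6] open 0.649 q [-0.25  0.93 -0.62  1.91  0.93  0.62 -0.06]
d(mm/1000) [0.0016 0.0538 0.0008] w/45 [ 0.006  0.001 -0.004]
```

Request:
{"op": "arm_command", "data": {
  "deltas": [
    {"dx": 0.0015,"dy": 0.02,"dz": 0.001,"wx": 0.006,"wy": 0,"wz": -0.004},
    {"dx": 0.0015,"dy": 0.04,"dz": 0.001,"wx": 0.006,"wy": 0,"wz": -0.004},
    {"dx": 0.0015,"dy": 0.053,"dz": 0.001,"wx": 0.006,"wy": 0,"wz": -0.004},
    {"dx": 0.0015,"dy": 0.053,"dz": 0.001,"wx": 0.006,"wy": 0,"wz": -0.004},
    {"dx": 0.0015,"dy": 0.053,"dz": 0.001,"wx": 0.006,"wy": 0,"wz": -0.004}
  ]
}}

```text
clock: 3.75
tool_pos: [0.4734, 0.2776, 0.1801]
eef_rot: [-0.704, 0.047, -0.05, 0.707]
contact_force: [0.2, 0.1, 1.5]
opening: 0.65
```

```bash
python3 -c "
from h import *
snap('side','s1',255,220,130,100,6)
snap('scene','s1b',170,210,130,100,6)
go([.473,.2748,.176],-8)
"
```

```text
clock 3.85 pos [0.4734 0.2779 0.1803] yaw -7.79 F [-0.3 -0.6 -0.1] open 0.650 q [-0.3   1.   -0.54  1.92  1.04  0.53 -0.15]
d(mm/1000) [ 0.      0.0043 -0.0031] w/45 [-0.008  0.005  0.006]
```

View pics/s1.png

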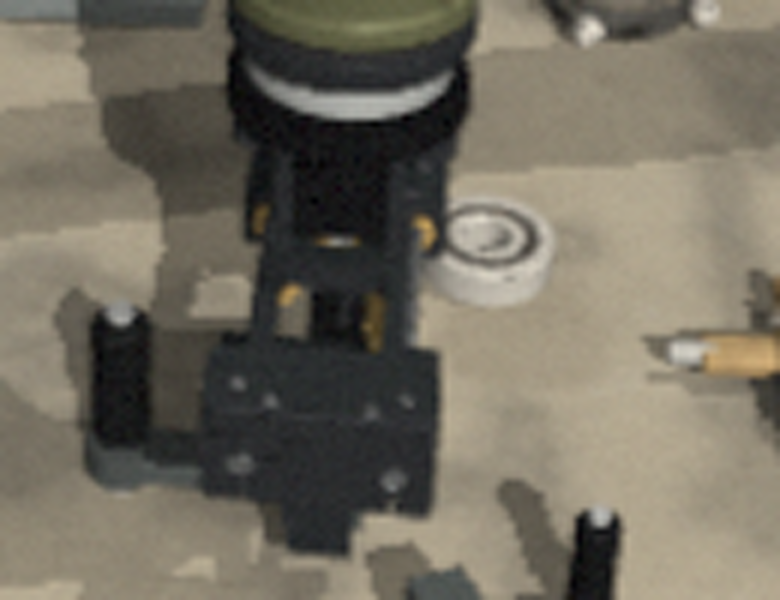

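View pics/s1b.png

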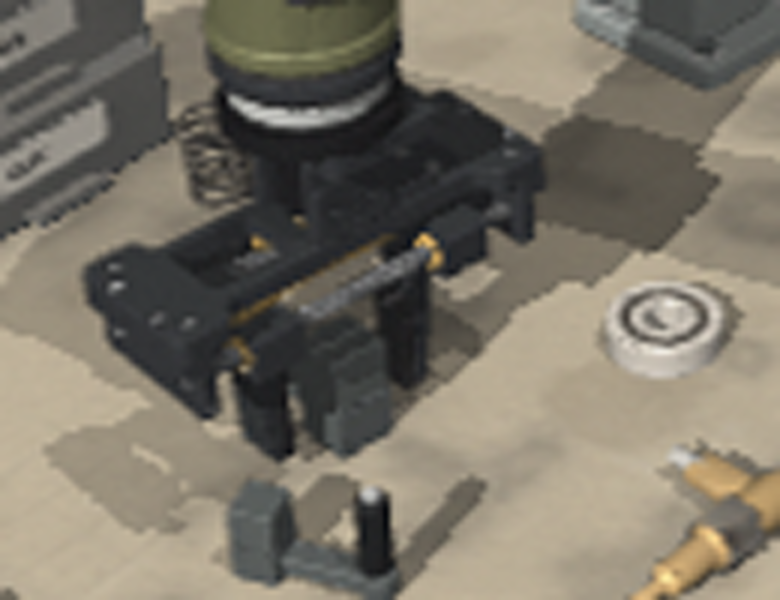

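Request:
{"op": "arm_command", "data": {
  "deltas": [
    {"dx": 0,"dy": 0.004,"dz": -0.003,"wx": 0,"wy": 0,"wz": 0},
    {"dx": 0,"dy": 0.004,"dz": -0.003,"wx": 0,"wy": 0,"wz": 0},
    {"dx": 0,"dy": 0.004,"dz": -0.003,"wx": 0,"wy": 0,"wz": 0},
    {"dx": 0,"dy": 0.004,"dz": -0.003,"wx": 0,"wy": 0,"wz": 0},
    {"dx": 0,"dy": 0.004,"dz": -0.003,"wx": 0,"wy": 0,"wz": 0}
  ]
}}

```text
clock: 4.35
tool_pos: [0.4726, 0.2748, 0.1753]
eef_rot: [-0.704, 0.047, -0.049, 0.707]
contact_force: [0.1, -0.6, -0.4]
opening: 0.651
```

Request:
{"op": "arm_command", "data": {
  "deltas": [
    {"dx": 0,"dy": 0,"dz": 0,"wx": 0,"wy": 0,"wz": 0},
    {"dx": 0,"dy": 0,"dz": 0,"wx": 0,"wy": 0,"wz": 0},
    {"dx": 0,"dy": 0,"dz": 0,"wx": 0,"wy": 0,"wz": 0},
    {"dx": 0,"dy": 0,"dz": 0,"wx": 0,"wy": 0,"wz": 0},
    {"dx": 0,"dy": 0,"dz": 0,"wx": 0,"wy": 0,"wz": 0}
  ],
  "claw": -1,
  "grip_force": 40
}}

```text
clock: 4.85
tool_pos: [0.4725, 0.2745, 0.1752]
eef_rot: [-0.704, 0.047, -0.049, 0.707]
contact_force: [-0.4, -0.8, 0.9]
opening: 0.313
```

```bash
python3 -c "
from h import *
go([.473,.2748,.276],-8)
"
```

```text
clock 4.85 pos [0.4725 0.2745 0.1752] yaw -7.78 F [-0.4 -0.8  0.9] open 0.313 q [-0.3   1.01 -0.53  1.92  1.06  0.51 -0.16]
d(mm/1000) [ 0.0008 -0.1008  0.0008] w/45 [-0.005  0.005  0.004]
```

```bash
python3 -c "
from h import *
a=r.get_calibration('scene')
print(atz(a,(196,237),0.0),atz(a,(104,280),0),'spring',atz(a,(207,243),0))
go([.475,.24,.31],-8)
"
```

```text
[0.68900197 0.18675165 0.        ] [0.73446146 0.46711652 0.        ] spring [0.64043808 0.18811485 0.        ]
clock 4.85 pos [0.4725 0.2745 0.1752] yaw -7.78 F [-0.4 -0.8  0.9] open 0.313 q [-0.3   1.01 -0.53  1.92  1.06  0.51 -0.16]
d(mm/1000) [ 0.0076 -0.1349 -0.0333] w/45 [-0.005  0.005  0.004]
```

Request:
{"op": "arm_command", "data": {
  "deltas": [
    {"dx": 0,"dy": -0.03,"dz": 0,"wx": 0,"wy": 0,"wz": 0},
    {"dx": 0,"dy": -0.06,"dz": 0,"wx": 0,"wy": 0,"wz": 0},
    {"dx": 0,"dy": -0.1,"dz": 0,"wx": 0,"wy": 0,"wz": 0},
    {"dx": 0,"dy": -0.13,"dz": 0,"wx": 0,"wy": 0,"wz": 0},
    {"dx": 0,"dy": -0.135,"dz": 0,"wx": 0,"wy": 0,"wz": 0}
  ]
}}

```text
clock: 5.35
tool_pos: [0.4726, 0.275, 0.3131]
eef_rot: [-0.702, 0.045, -0.051, 0.708]
contact_force: [0.4, -0.8, -2.8]
opening: 0.315
```

```bash
python3 -c "
from h import *
go([.50,.15,.31],-54.7)
go([.554,-.07,.31],-54.7)
"
```

```text
clock 5.35 pos [0.4726 0.275  0.3131] yaw -7.78 F [ 0.4 -0.8 -2.8] open 0.315 q [-0.18  0.81 -0.74  1.88  0.79  0.76  0.06]
d(mm/1000) [ 0.0441  0.0023 -0.1201] w/45 [-0.013  0.978  0.003]
clock 5.35 pos [0.4726 0.275  0.3131] yaw -7.78 F [ 0.4 -0.8 -2.8] open 0.315 q [-0.18  0.81 -0.74  1.88  0.79  0.76  0.06]
d(mm/1000) [ 0.1274  0.001  -0.3308] w/45 [-0.013  0.978  0.003]
```

Request:
{"op": "arm_command", "data": {
  "deltas": [
    {"dx": 0.12,"dy": 0,"dz": -0.32,"wx": -0.013,"wy": 0.95,"wz": 0},
    {"dx": 0.12,"dy": 0,"dz": -0.32,"wx": -0.013,"wy": 0.95,"wz": 0},
    {"dx": 0.12,"dy": 0,"dz": -0.32,"wx": -0.013,"wy": 0.95,"wz": 0},
    {"dx": 0.12,"dy": 0,"dz": -0.32,"wx": -0.013,"wy": 0.95,"wz": 0},
    {"dx": 0.12,"dy": 0,"dz": -0.32,"wx": -0.013,"wy": 0.95,"wz": 0}
  ]
}}

```text
clock: 5.85
tool_pos: [0.5271, 0.0281, 0.308]
eef_rot: [0.641, -0.304, 0.303, -0.636]
contact_force: [0.5, 0.7, -2.6]
opening: 0.315
```

```bash
python3 -c "
from h import *
go([.554,-.07,.31],-54.7)
"
```

```text
clock 5.85 pos [0.5271 0.0281 0.308 ] yaw -50.85 F [ 0.5  0.7 -2.6] open 0.315 q [ 0.2   0.76 -0.57  1.93  0.67  0.65 -0.12]
d(mm/1000) [ 0.093  -0.0016 -0.0411] w/45 [0.007 0.085 0.003]
```

Request:
{"op": "arm_command", "data": {
  "deltas": [
    {"dx": 0.045,"dy": 0,"dz": -0.02,"wx": 0.007,"wy": 0.085,"wz": 0.003},
    {"dx": 0.093,"dy": 0.01,"dz": -0.041,"wx": 0.007,"wy": 0.085,"wz": 0.003},
    {"dx": 0.093,"dy": 0.025,"dz": -0.041,"wx": 0.007,"wy": 0.085,"wz": 0.003},
    {"dx": 0.093,"dy": 0.03,"dz": -0.041,"wx": 0.007,"wy": 0.085,"wz": 0.003},
    {"dx": 0.093,"dy": 0.03,"dz": -0.041,"wx": 0.007,"wy": 0.085,"wz": 0.003}
  ]
}}

```text
clock: 6.35
tool_pos: [0.554, -0.0662, 0.2782]
eef_rot: [-0.629, 0.323, -0.321, 0.63]
contact_force: [0.2, 0.3, -3.0]
opening: 0.31
```

```bash
python3 -c "
from h import *
go([.554,-.07,.275],-54.7)
snap('side','s2',220,120,130,100,6)
snap('scene','s2b',230,120,130,100,6)
go([.554,-.07,.275],-54.7)
"
```

```text
clock 6.35 pos [ 0.554  -0.0662  0.2782] yaw -54.22 F [ 0.2  0.3 -3. ] open 0.310 q [ 0.35  0.84 -0.55  1.86  0.7   0.64  0.  ]
d(mm/1000) [ 0.0031  0.0032 -0.0022] w/45 [-0.     0.011 -0.003]
clock 6.45 pos [ 0.5547 -0.0654  0.2797] yaw -54.13 F [-0.   0.5 -1.5] open 0.315 q [ 0.35  0.83 -0.55  1.86  0.69  0.64  0.  ]
d(mm/1000) [ 0.0034  0.0047 -0.0033] w/45 [-0.003  0.013 -0.001]
```

View pics/s2.png

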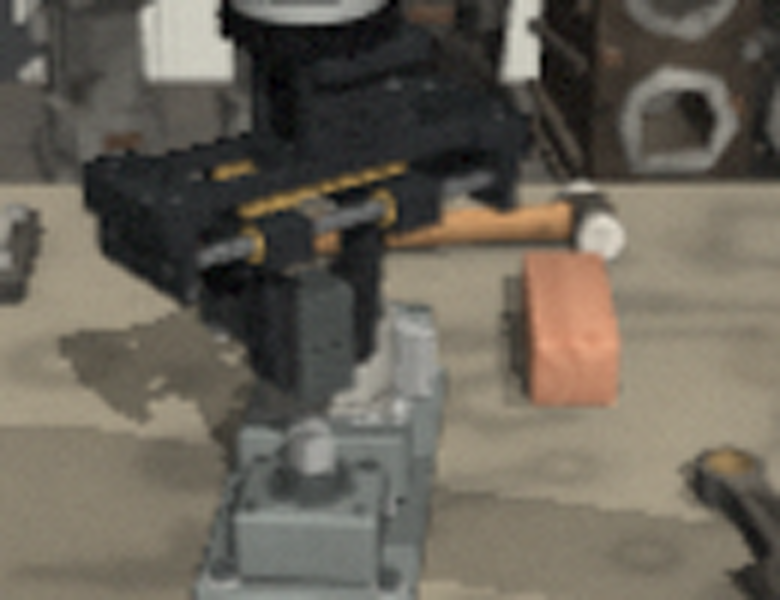

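View pics/s2b.png

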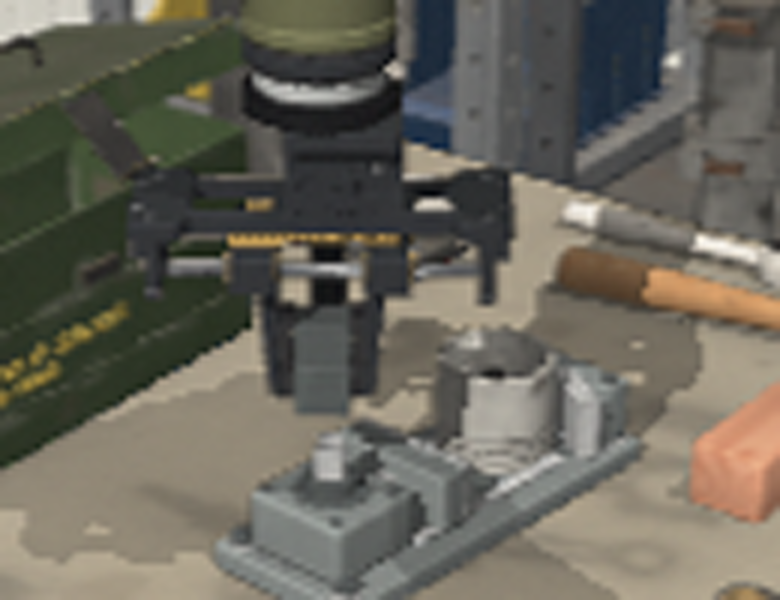

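```bash
python3 - <<'E'
from h import *
s,p,R=st()
g=p+R@np.array([0,.147,0])
for n,(x0,y0) in {"s2":(220,120),"s2b":(230,120)}.items():
    c=cal(n); im=cv2.imread(f"pics/{n}.png")
    def dr(X,col,rad=3):
        q=proj(c,X); u=(int((q[0]-x0+.5)*6-.5),int((q[1]-y0+.5)*6-.5)); cv2.circle(im,u,rad,col,-1); return u
    pts={}
    for zz in (-.0282,.0218):
        for a in(-1,1):
            for b in (-1,1):
                pts[a,b,zz]=dr(g+R@np.array([a*.014,-zz,b*.014]),(0,0,255))
    for zz in (-.0282,.0218):
        cv2.polylines(im,[np.array([pts[a,b,zz] for a,b in((-1,-1),(-1,1),(1,1),(1,-1))])],True,(0,0,255),1)
    sh=np.array([.554,-.070,0]); Rs=Rdown(-54.7)
    for zz in(.060,.078):
        P=[dr(sh+np.array([0,0,zz])+Rs@np.array([a*.007,0,b*.007]),(0,255,0),2) for a,b in((-1,-1),(-1,1),(1,1),(1,-1))]
        cv2.polylines(im,[np.array(P)],True,(0,255,0),1)
    dr(sh+np.array([0,0,.082]),(255,0,0))
    cv2.imwrite(f"pics/{n}_o.png",im[180:540,150:600])
E
```

```text
(no output)
```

View pics/s2_o.png

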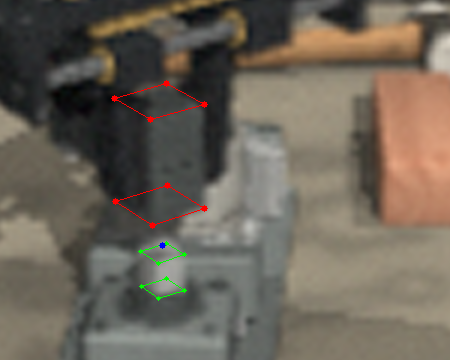

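View pics/s2b_o.png

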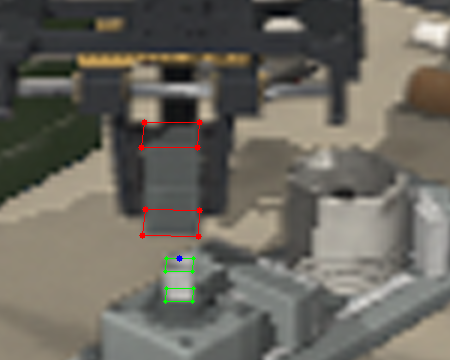

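Request:
{"op": "arm_command", "data": {
  "deltas": [
    {"dx": 0.003,"dy": 0.008,"dz": -0.003,"wx": 0,"wy": 0.013,"wz": 0},
    {"dx": 0.003,"dy": 0.016,"dz": -0.003,"wx": 0,"wy": 0.013,"wz": 0},
    {"dx": 0.003,"dy": 0.016,"dz": -0.003,"wx": 0,"wy": 0.013,"wz": 0},
    {"dx": 0.003,"dy": 0.016,"dz": -0.003,"wx": 0,"wy": 0.013,"wz": 0},
    {"dx": 0.003,"dy": 0.016,"dz": -0.003,"wx": 0,"wy": 0.013,"wz": 0}
  ]
}}

```text
clock: 6.95
tool_pos: [0.5543, -0.0716, 0.2639]
eef_rot: [-0.627, 0.325, -0.327, 0.628]
contact_force: [-1.0, 0.8, -2.1]
opening: 0.314
```

```bash
python3 -c "
from h import *
go([.554,-.07,.263],-54.7)
"
```

```text
clock 6.95 pos [ 0.5543 -0.0716  0.2639] yaw -54.91 F [-1.   0.8 -2.1] open 0.314 q [ 0.35  0.86 -0.52  1.87  0.72  0.61 -0.02]
d(mm/1000) [-0.0015  0.0009  0.0007] w/45 [-0.003 -0.005  0.001]
```

Request:
{"op": "arm_command", "data": {
  "deltas": [
    {"dx": -0.001,"dy": 0.002,"dz": 0.0005,"wx": 0,"wy": 0,"wz": 0},
    {"dx": -0.001,"dy": 0.004,"dz": 0.0005,"wx": 0,"wy": 0,"wz": 0},
    {"dx": -0.001,"dy": 0.006,"dz": 0.0005,"wx": 0,"wy": 0,"wz": 0},
    {"dx": -0.001,"dy": 0.008,"dz": 0.0005,"wx": 0,"wy": 0,"wz": 0},
    {"dx": -0.001,"dy": 0.008,"dz": 0.0005,"wx": 0,"wy": 0,"wz": 0}
  ]
}}

```text
clock: 7.45
tool_pos: [0.5539, -0.0707, 0.2555]
eef_rot: [-0.627, 0.326, -0.326, 0.628]
contact_force: [0.2, -0.1, -2.4]
opening: 0.313
```

```bash
python3 -c "
from h import *
go([.554,-.07,.25],-54.7)
"
```

```text
clock 7.45 pos [ 0.5539 -0.0707  0.2555] yaw -54.93 F [ 0.2 -0.1 -2.4] open 0.313 q [ 0.34  0.87 -0.51  1.87  0.73  0.59 -0.03]
d(mm/1000) [-0.0006  0.0055  0.0005] w/45 [-0.002 -0.005  0.   ]
```

No contact yet, so I'll keep lowering gently.

Request:
{"op": "arm_command", "data": {
  "deltas": [
    {"dx": 0,"dy": 0.001,"dz": 0,"wx": 0,"wy": 0,"wz": 0},
    {"dx": 0,"dy": 0.002,"dz": 0,"wx": 0,"wy": 0,"wz": 0},
    {"dx": 0,"dy": 0.003,"dz": 0,"wx": 0,"wy": 0,"wz": 0},
    {"dx": 0,"dy": 0.004,"dz": 0,"wx": 0,"wy": 0,"wz": 0},
    {"dx": 0,"dy": 0.005,"dz": 0,"wx": 0,"wy": 0,"wz": 0}
  ]
}}

```text
clock: 7.95
tool_pos: [0.5541, -0.0707, 0.2507]
eef_rot: [-0.627, 0.326, -0.327, 0.628]
contact_force: [-0.4, -0.1, -1.9]
opening: 0.31
```

```bash
python3 -c "
from h import *
go([.554,-.07,.25],-54.7); print(r.get_state()['moment'])
"
```

```text
clock 7.95 pos [ 0.5541 -0.0707  0.2507] yaw -54.93 F [-0.4 -0.1 -1.9] open 0.310 q [ 0.34  0.87 -0.5   1.88  0.74  0.58 -0.04]
d(mm/1000) [-0.0006  0.0007  0.0003] w/45 [-0.002 -0.005  0.001]
[ 0.04647366 -0.10285593  0.055553  ]
```

Request:
{"op": "arm_command", "data": {
  "deltas": [
    {"dx": 0,"dy": 0.0015,"dz": 0,"wx": 0,"wy": 0,"wz": 0},
    {"dx": 0,"dy": 0.003,"dz": 0,"wx": 0,"wy": 0,"wz": 0},
    {"dx": 0,"dy": 0.0045,"dz": 0,"wx": 0,"wy": 0,"wz": 0},
    {"dx": 0,"dy": 0.006,"dz": 0,"wx": 0,"wy": 0,"wz": 0},
    {"dx": 0,"dy": 0.007,"dz": 0,"wx": 0,"wy": 0,"wz": 0}
  ]
}}

```text
clock: 8.45
tool_pos: [0.5541, -0.0707, 0.2436]
eef_rot: [-0.627, 0.326, -0.327, 0.628]
contact_force: [0.6, 0.6, -1.9]
opening: 0.311
```

```bash
python3 -c "
from h import *
go([.554,-.07,.235],-54.7); print(r.get_state()['moment'])
"
```

```text
clock 8.45 pos [ 0.5541 -0.0707  0.2436] yaw -54.93 F [ 0.6  0.6 -1.9] open 0.311 q [ 0.33  0.89 -0.49  1.88  0.75  0.57 -0.05]
d(mm/1000) [-0.0006  0.0086  0.0003] w/45 [-0.002 -0.005  0.   ]
[ 0.03540746 -0.07842382  0.06156783]
```

Request:
{"op": "arm_command", "data": {
  "deltas": [
    {"dx": 0,"dy": 0.0015,"dz": 0,"wx": 0,"wy": 0,"wz": 0},
    {"dx": 0,"dy": 0.003,"dz": 0,"wx": 0,"wy": 0,"wz": 0},
    {"dx": 0,"dy": 0.0045,"dz": 0,"wx": 0,"wy": 0,"wz": 0},
    {"dx": 0,"dy": 0.006,"dz": 0,"wx": 0,"wy": 0,"wz": 0},
    {"dx": 0,"dy": 0.007,"dz": 0,"wx": 0,"wy": 0,"wz": 0}
  ]
}}

```text
clock: 8.95
tool_pos: [0.5541, -0.0707, 0.2366]
eef_rot: [-0.627, 0.326, -0.327, 0.628]
contact_force: [-1.3, -0.8, -2.7]
opening: 0.314
```

Request:
{"op": "arm_command", "data": {
  "deltas": [
    {"dx": 0,"dy": 0.0005,"dz": 0,"wx": 0,"wy": 0,"wz": 0},
    {"dx": 0,"dy": 0.001,"dz": 0,"wx": 0,"wy": 0,"wz": 0},
    {"dx": 0,"dy": 0.0015,"dz": 0,"wx": 0,"wy": 0,"wz": 0},
    {"dx": 0,"dy": 0.002,"dz": 0,"wx": 0,"wy": 0,"wz": 0},
    {"dx": 0,"dy": 0.002,"dz": 0,"wx": 0,"wy": 0,"wz": 0}
  ]
}}

```text
clock: 9.45
tool_pos: [0.5541, -0.0706, 0.2352]
eef_rot: [-0.627, 0.325, -0.327, 0.628]
contact_force: [-1.6, -0.3, 2.7]
opening: 0.313
```

Request:
{"op": "arm_command", "data": {
  "deltas": [
    {"dx": 0,"dy": 0,"dz": 0,"wx": 0,"wy": 0,"wz": 0},
    {"dx": 0,"dy": 0,"dz": 0,"wx": 0,"wy": 0,"wz": 0},
    {"dx": 0,"dy": 0,"dz": 0,"wx": 0,"wy": 0,"wz": 0},
    {"dx": 0,"dy": 0,"dz": 0,"wx": 0,"wy": 0,"wz": 0},
    {"dx": 0,"dy": 0,"dz": 0,"wx": 0,"wy": 0,"wz": 0}
  ],
  "claw": 0.1
}}

```text
clock: 9.95
tool_pos: [0.5541, -0.0707, 0.2348]
eef_rot: [-0.627, 0.326, -0.327, 0.628]
contact_force: [-0.3, -0.7, -0.4]
opening: 0.549
```

Request:
{"op": "arm_command", "data": {
  "deltas": [
    {"dx": 0,"dy": -0.02,"dz": 0,"wx": 0,"wy": 0,"wz": 0},
    {"dx": 0,"dy": -0.05,"dz": 0,"wx": 0,"wy": 0,"wz": 0},
    {"dx": 0,"dy": -0.09,"dz": 0,"wx": 0,"wy": 0,"wz": 0},
    {"dx": -0.02,"dy": -0.12,"dz": 0,"wx": 0,"wy": 0,"wz": 0},
    {"dx": -0.02,"dy": -0.12,"dz": 0,"wx": 0,"wy": 0,"wz": 0}
  ]
}}

```text
clock: 10.45
tool_pos: [0.5427, -0.0518, 0.3587]
eef_rot: [-0.626, 0.323, -0.327, 0.63]
contact_force: [0.3, 1.3, -0.1]
opening: 0.551
```

```bash
python3 -c "
from h import *
snap('wrist','w3',180,100,200,160,4)
snap('scene','s3',230,120,130,100,6)
snap('side','s3b',220,140,130,100,6)
go([.554,-.07,.35],-54.7)
"
```

```text
clock 10.60 pos [ 0.5422 -0.055   0.3542] yaw -54.94 F [-0.2 -0.  -1. ] open 0.551 q [ 0.39  0.72 -0.63  1.85  0.59  0.77  0.05]
d(mm/1000) [0.0191 0.0042 0.001 ] w/45 [-0.001 -0.005  0.001]
```

View pics/w3.png

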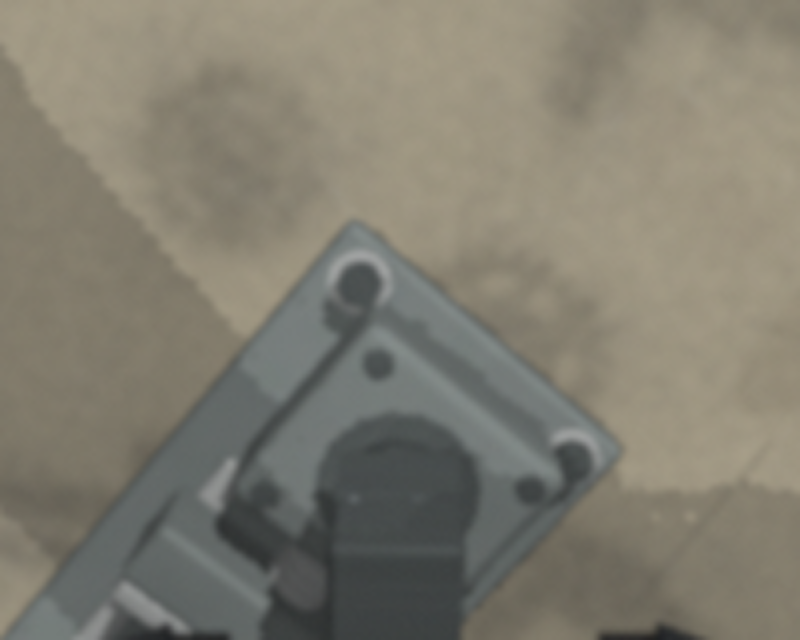

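View pics/s3.png

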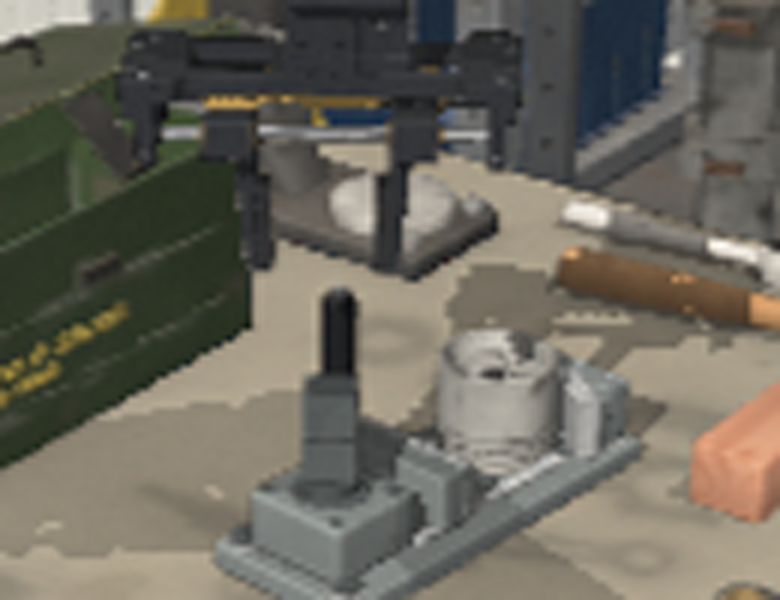

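View pics/s3b.png

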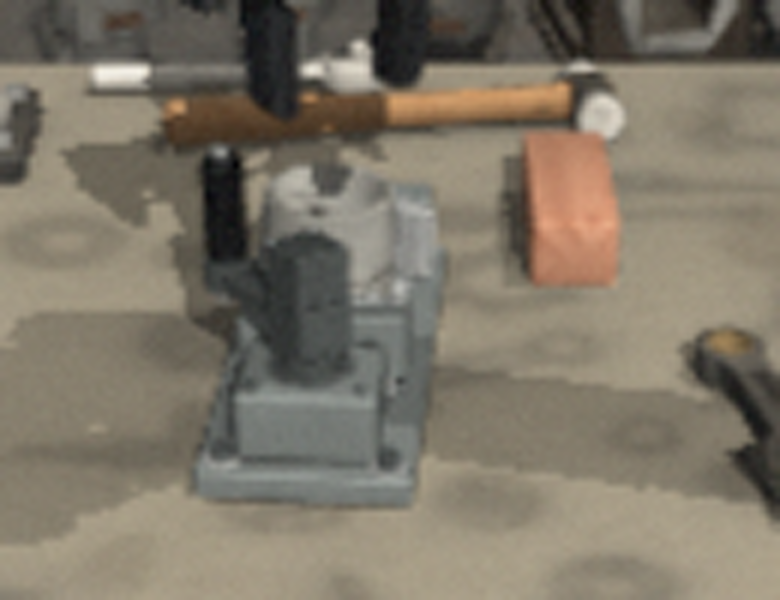

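```bash
python3 - <<'E'
from h import *
np.set_printoptions(precision=4,suppress=True)
a,b=cal('s3'),cal('s3b')
p,q=(230+340/6,120+295/6),(220+222/6,140+152/6)
h=tri([a,b],[p,q]);print(h,atz(a,p,.133),atz(b,q,.133))
sh=np.array([.5541,-.0706])
print("expected",sh+.07*np.array([np.cos(np.radians(-54.9)),np.sin(np.radians(-54.9))]))
E
```

```text
[ 0.5951 -0.1353  0.1258] [ 0.5851 -0.1223  0.133 ] [ 0.5944 -0.121   0.133 ]
expected [ 0.5944 -0.1279]
```

```bash
python3 - <<'E'
from h import *
np.set_printoptions(precision=4,suppress=True)
a,b=cal('s3'),cal('s3b')
print(atz(a,(230+250/6,120+325/6),0),atz(a,(230+0/6,120+470/6),0), atz(a,(230+465/6,120+275/6),0))
c,s=np.cos(np.radians(-54.9)),np.sin(np.radians(-54.9))
go([.5541+.07*c,-.0706+.07*s,.30],-15)
E
```

```text
[ 0.7705 -0.2701  0.    ] [ 0.769  -0.0423  0.    ] [ 0.7039 -0.4096  0.    ]
clock 10.60 pos [ 0.5422 -0.055   0.3542] yaw -54.94 F [-0.2 -0.  -1. ] open 0.551 q [ 0.39  0.72 -0.63  1.85  0.59  0.77  0.05]
d(mm/1000) [0.0896 0.0543 0.0008] w/45 [-0.    -0.888  0.001]
```

Request:
{"op": "arm_command", "data": {
  "deltas": [
    {"dx": 0.05,"dy": 0,"dz": 0,"wx": 0,"wy": -0.89,"wz": 0},
    {"dx": 0.09,"dy": 0.02,"dz": 0.001,"wx": 0,"wy": -0.89,"wz": 0},
    {"dx": 0.09,"dy": 0.045,"dz": 0.001,"wx": 0,"wy": -0.89,"wz": 0},
    {"dx": 0.09,"dy": 0.045,"dz": 0.001,"wx": 0,"wy": -0.89,"wz": 0},
    {"dx": 0.09,"dy": 0.045,"dz": 0.001,"wx": 0,"wy": -0.89,"wz": 0}
  ]
}}

```text
clock: 11.1
tool_pos: [0.5943, -0.1287, 0.3064]
eef_rot: [-0.701, 0.091, -0.089, 0.702]
contact_force: [-0.2, 0.8, 0.8]
opening: 0.55
```

```bash
python3 - <<'E'
from h import *
np.set_printoptions(precision=4,suppress=True)
c,s=np.cos(np.radians(-54.9)),np.sin(np.radians(-54.9))
go([.5541+.07*c,-.0706+.07*s,.259],-15)
E
```

```text
clock 11.10 pos [ 0.5943 -0.1287  0.3064] yaw -14.67 F [-0.2  0.8  0.8] open 0.550 q [ 0.55  0.9  -0.78  1.69  0.78  0.9   0.76]
d(mm/1000) [-0.      0.0474  0.0008] w/45 [-0.     0.007 -0.005]
```

Request:
{"op": "arm_command", "data": {
  "deltas": [
    {"dx": 0,"dy": 0.01,"dz": 0,"wx": 0,"wy": 0,"wz": 0},
    {"dx": 0,"dy": 0.02,"dz": 0,"wx": 0,"wy": 0,"wz": 0},
    {"dx": 0,"dy": 0.03,"dz": 0,"wx": 0,"wy": 0,"wz": 0},
    {"dx": 0,"dy": 0.04,"dz": 0,"wx": 0,"wy": 0,"wz": 0},
    {"dx": 0,"dy": 0.046,"dz": 0,"wx": 0,"wy": 0,"wz": 0}
  ]
}}

```text
clock: 11.6
tool_pos: [0.5948, -0.1274, 0.2624]
eef_rot: [-0.701, 0.092, -0.092, 0.701]
contact_force: [0.2, -0.0, 1.0]
opening: 0.55
```

```bash
python3 - <<'E'
from h import *
np.set_printoptions(precision=4,suppress=True)
snap('scene','s4',230,110,130,100,6)
snap('side','s4b',210,110,130,100,6)
c,s=np.cos(np.radians(-54.9)),np.sin(np.radians(-54.9))
go([.5541+.07*c,-.0706+.07*s,.259],-15)
E
```

```text
clock 11.70 pos [ 0.5947 -0.1274  0.2627] yaw -14.88 F [ 0.8  0.2 -0.3] open 0.549 q [ 0.53  0.96 -0.74  1.71  0.85  0.82  0.7 ]
d(mm/1000) [-0.0002  0.0037 -0.0006] w/45 [-0.001  0.003 -0.   ]
```

View pics/s4.png

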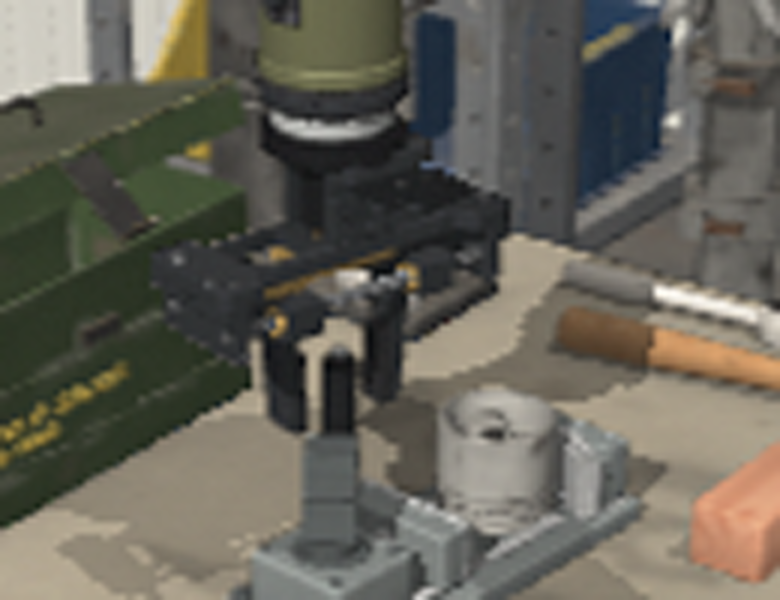

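View pics/s4b.png

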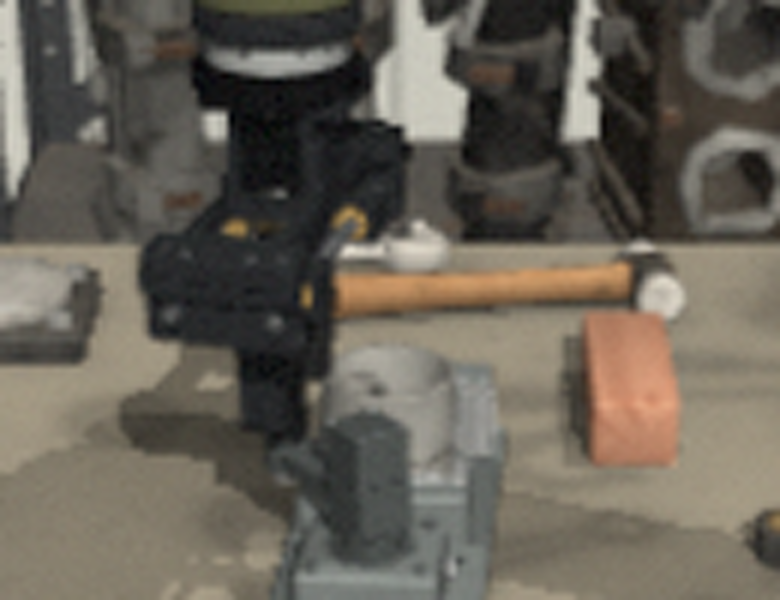

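Request:
{"op": "arm_command", "data": {
  "deltas": [
    {"dx": 0,"dy": 0.0035,"dz": 0,"wx": 0,"wy": 0,"wz": 0},
    {"dx": 0,"dy": 0.0035,"dz": 0,"wx": 0,"wy": 0,"wz": 0},
    {"dx": 0,"dy": 0.0035,"dz": 0,"wx": 0,"wy": 0,"wz": 0},
    {"dx": 0,"dy": 0.0035,"dz": 0,"wx": 0,"wy": 0,"wz": 0},
    {"dx": 0,"dy": 0.0035,"dz": 0,"wx": 0,"wy": 0,"wz": 0}
  ],
  "claw": -1,
  "grip_force": 40
}}

```text
clock: 12.2
tool_pos: [0.5953, -0.1277, 0.2607]
eef_rot: [-0.701, 0.091, -0.093, 0.701]
contact_force: [-0.1, -1.5, 0.8]
opening: 0.215
```

```bash
cat >> h.py <<'E'
SH=np.array([.5541,-.0706]); RAD=.07
def wind(step,n=5,z=None,a0=None,yaw=None):
    """rows for clockwise circular path in tool axes from current pose"""
    s,p,R=st()
    rel=p[:2]-SH; a=np.degrees(np.arctan2(rel[1],rel[0])); rr=np.linalg.norm(rel)
    t=np.array([np.sin(np.radians(a)),-np.cos(np.radians(a))]); F=np.array(s["contact_force"])
    print("clock %.2f p %s yaw %.1f ang %.1f rad %.4f F %s Ftan(res) %.1f Frad %.1f open %.3f"%(s["clock"],np.round(p,4),yawof(R),a,rr,np.round(F,1),-F[:2]@t,F[:2]@rel/rr,s["opening"]),"q",np.round(s["q"],2))
    a0=a if a0 is None else a0
    for k in range(1,n+1):
        b=np.radians(a0-step*k); T=np.array([*(SH+RAD*np.array([np.cos(b),np.sin(b)])),p[2] if z is None else z])
        d=R.T@(T-p); print("  row",k,"ang %.1f"%np.degrees(b),np.round(d,4))
E
python3 -c "
from h import *
wind(8)"
```

```text
clock 12.20 p [ 0.5953 -0.1277  0.2607] yaw -14.9 ang -54.2 rad 0.0704 F [-0.1 -1.5  0.8] Ftan(res) -1.0 Frad 1.2 open 0.215 q [ 0.53  0.96 -0.74  1.71  0.85  0.82  0.7 ]
  row 1 ang -62.2 [-0.007  -0.     -0.0069]
  row 2 ang -70.2 [-0.0146 -0.     -0.013 ]
  row 3 ang -78.2 [-0.023  -0.0001 -0.018 ]
  row 4 ang -86.2 [-0.032  -0.0001 -0.0217]
  row 5 ang -94.2 [-0.0415 -0.0001 -0.0242]
```

Request:
{"op": "arm_command", "data": {
  "deltas": [
    {"dx": -0.007,"dy": 0,"dz": -0.007,"wx": 0,"wy": 0,"wz": 0},
    {"dx": -0.0145,"dy": 0,"dz": -0.013,"wx": 0,"wy": 0,"wz": 0},
    {"dx": -0.023,"dy": 0,"dz": -0.018,"wx": 0,"wy": 0,"wz": 0},
    {"dx": -0.032,"dy": 0,"dz": -0.0215,"wx": 0,"wy": 0,"wz": 0},
    {"dx": -0.0415,"dy": 0,"dz": -0.024,"wx": 0,"wy": 0,"wz": 0}
  ]
}}

```text
clock: 12.7
tool_pos: [0.5508, -0.1417, 0.2621]
eef_rot: [-0.701, 0.088, -0.096, 0.701]
contact_force: [6.9, -5.9, 6.3]
opening: 0.219
```

```bash
python3 -c "
from h import *
wind(12,z=.260)"
```

```text
clock 12.70 p [ 0.5508 -0.1417  0.2621] yaw -15.0 ang -92.7 rad 0.0711 F [ 6.9 -5.9  6.3] Ftan(res) 7.1 Frad 5.6 open 0.219 q [ 0.58  0.92 -0.72  1.84  0.89  0.73  0.65]
  row 1 ang -104.7 [-0.0148  0.0019 -0.0005]
  row 2 ang -116.7 [-0.0294  0.0018  0.001 ]
  row 3 ang -128.7 [-0.0433  0.0016  0.0054]
  row 4 ang -140.7 [-0.056   0.0015  0.0126]
  row 5 ang -152.7 [-0.067   0.0014  0.0224]
```

Request:
{"op": "arm_command", "data": {
  "deltas": [
    {"dx": -0.0148,"dy": 0,"dz": -0.0005,"wx": 0,"wy": 0,"wz": 0},
    {"dx": -0.0294,"dy": 0,"dz": 0.001,"wx": 0,"wy": 0,"wz": 0},
    {"dx": -0.0433,"dy": 0,"dz": 0.0054,"wx": 0,"wy": 0,"wz": 0},
    {"dx": -0.056,"dy": 0,"dz": 0.0126,"wx": 0,"wy": 0,"wz": 0},
    {"dx": -0.067,"dy": 0,"dz": 0.0224,"wx": 0,"wy": 0,"wz": 0}
  ]
}}

```text
clock: 13.2
tool_pos: [0.4881, -0.1048, 0.2609]
eef_rot: [0.704, -0.093, 0.094, -0.698]
contact_force: [-0.7, -7.2, 8.5]
opening: 0.218
```

```bash
python3 -c "
from h import *
wind(12,z=.261)"
```

```text
clock 13.20 p [ 0.4881 -0.1048  0.2609] yaw -15.2 ang -152.6 rad 0.0744 F [-0.7 -7.2  8.5] Ftan(res) 6.1 Frad 3.9 open 0.218 q [ 0.51  0.85 -0.67  2.04  0.98  0.6   0.46]
  row 1 ang -164.6 [-0.0055 -0.0002  0.0147]
  row 2 ang -176.6 [-0.0116 -0.0003  0.028 ]
  row 3 ang -188.6 [-0.0148 -0.0004  0.0423]
  row 4 ang -200.6 [-0.0149 -0.0006  0.0569]
  row 5 ang -212.6 [-0.012  -0.0007  0.0713]
```

Request:
{"op": "arm_command", "data": {
  "deltas": [
    {"dx": -0.0065,"dy": -0.001,"dz": 0.0147,"wx": 0,"wy": 0,"wz": 0},
    {"dx": -0.012,"dy": -0.001,"dz": 0.028,"wx": 0,"wy": 0,"wz": 0},
    {"dx": -0.0148,"dy": -0.001,"dz": 0.0423,"wx": 0,"wy": 0,"wz": 0},
    {"dx": -0.0149,"dy": -0.001,"dz": 0.0569,"wx": 0,"wy": 0,"wz": 0},
    {"dx": -0.012,"dy": -0.001,"dz": 0.0713,"wx": 0,"wy": 0,"wz": 0}
  ]
}}

```text
clock: 13.7
tool_pos: [0.4916, -0.031, 0.2609]
eef_rot: [0.704, -0.095, 0.089, -0.698]
contact_force: [-7.2, -2.8, 8.0]
opening: 0.217
```

```bash
python3 -c "
from h import *
from scipy.optimize import least_squares
s,p,R=st()
P=np.array([(.5953,-.1277),(.5508,-.1417),(.4881,-.1048),p[:2]])
f=least_squares(lambda v:np.hypot(P[:,0]-v[0],P[:,1]-v[1])-.07,[.554,-.07]); print(f.x,f.fun)
f=least_squares(lambda v:np.hypot(P[:,0]-v[0],P[:,1]-v[1])-v[2],[.554,-.07,.07]); print(f.x,f.fun)
wind(12,z=.261)"
```

```text
[ 0.54993673 -0.07217472] [ 1.69995315e-03 -4.69356624e-04 -8.44039926e-05  1.40071969e-03]
[ 0.55155414 -0.07033055  0.07185773] [ 0.00028763 -0.0004843   0.00035426 -0.00015759]
clock 13.70 p [ 0.4916 -0.031   0.2609] yaw -14.9 ang 147.6 rad 0.0740 F [-7.2 -2.8  8. ] Ftan(res) 6.2 Frad 4.6 open 0.217 q [ 0.36  0.85 -0.66  2.06  0.97  0.6   0.31]
  row 1 ang 135.6 [ 0.0096 -0.0003  0.0122]
  row 2 ang 123.6 [ 0.0181 -0.0005  0.0242]
  row 3 ang 111.6 [ 0.0289 -0.0007  0.0341]
  row 4 ang 99.6 [ 0.0415 -0.0008  0.0415]
  row 5 ang 87.6 [ 0.0553 -0.001   0.0462]
```

```bash
sed -i 's/^SH=.*/SH=np.array([.5516,-.0703]); RAD=.072/' h.py; python3 -c "
from h import *
wind(12,z=.261)"
```

```text
clock 13.70 p [ 0.4916 -0.031   0.2609] yaw -14.9 ang 146.8 rad 0.0717 F [-7.2 -2.8  8. ] Ftan(res) 6.3 Frad 4.5 open 0.217 q [ 0.36  0.85 -0.66  2.06  0.97  0.6   0.31]
  row 1 ang 134.8 [ 0.0059 -0.0003  0.0138]
  row 2 ang 122.8 [ 0.0148 -0.0005  0.0259]
  row 3 ang 110.8 [ 0.0261 -0.0007  0.036 ]
  row 4 ang 98.8 [ 0.0391 -0.0008  0.0434]
  row 5 ang 86.8 [ 0.0535 -0.001   0.048 ]
```

Request:
{"op": "arm_command", "data": {
  "deltas": [
    {"dx": 0.006,"dy": -0.001,"dz": 0.0138,"wx": 0,"wy": 0,"wz": 0},
    {"dx": 0.0148,"dy": -0.002,"dz": 0.026,"wx": 0,"wy": 0,"wz": 0},
    {"dx": 0.026,"dy": -0.002,"dz": 0.036,"wx": 0,"wy": 0,"wz": 0},
    {"dx": 0.039,"dy": -0.002,"dz": 0.0435,"wx": 0,"wy": 0,"wz": 0},
    {"dx": 0.0535,"dy": -0.002,"dz": 0.048,"wx": 0,"wy": 0,"wz": 0}
  ]
}}

```text
clock: 14.2
tool_pos: [0.5569, 0.0012, 0.2623]
eef_rot: [0.704, -0.095, 0.089, -0.698]
contact_force: [-7.2, -4.5, 5.1]
opening: 0.221
```

```bash
python3 -c "
from h import *
wind(12,z=.261)"
```

```text
clock 14.20 p [0.5569 0.0012 0.2623] yaw -14.9 ang 85.8 rad 0.0717 F [-7.2 -4.5  5.1] Ftan(res) 6.8 Frad -5.0 open 0.221 q [ 0.31  0.9  -0.71  1.87  0.88  0.73  0.4 ]
  row 1 ang 73.8 [0.015  0.0012 0.0015]
  row 2 ang 61.8 [ 0.0299  0.0011 -0.0004]
  row 3 ang 49.8 [ 0.0441  0.001  -0.0054]
  row 4 ang 37.8 [ 0.0569  0.001  -0.0132]
  row 5 ang 25.8 [ 0.0679  0.001  -0.0236]
```

Request:
{"op": "arm_command", "data": {
  "deltas": [
    {"dx": 0.015,"dy": 0,"dz": 0.001,"wx": 0,"wy": 0,"wz": 0},
    {"dx": 0.03,"dy": 0,"dz": -0.001,"wx": 0,"wy": 0,"wz": 0},
    {"dx": 0.044,"dy": 0,"dz": -0.006,"wx": 0,"wy": 0,"wz": 0},
    {"dx": 0.057,"dy": 0,"dz": -0.014,"wx": 0,"wy": 0,"wz": 0},
    {"dx": 0.068,"dy": 0,"dz": -0.024,"wx": 0,"wy": 0,"wz": 0}
  ]
}}

```text
clock: 14.7
tool_pos: [0.6156, -0.0372, 0.2618]
eef_rot: [0.702, -0.095, 0.087, -0.7]
contact_force: [-9.8, 1.6, 2.5]
opening: 0.215
```

```bash
python3 -c "
from h import *
wind(12,z=.262)"
```

```text
clock 14.70 p [ 0.6156 -0.0372  0.2618] yaw -14.8 ang 27.3 rad 0.0720 F [-9.8  1.6  2.5] Ftan(res) 5.9 Frad -7.9 open 0.215 q [ 0.38  0.97 -0.74  1.68  0.83  0.85  0.58]
  row 1 ang 15.3 [ 0.0088 -0.0003 -0.0122]
  row 2 ang 3.3 [ 0.015  -0.0003 -0.0259]
  row 3 ang -8.7 [ 0.0182 -0.0003 -0.0406]
  row 4 ang -20.7 [ 0.0182 -0.0002 -0.0557]
  row 5 ang -32.7 [ 0.0151 -0.0001 -0.0704]
```

Request:
{"op": "arm_command", "data": {
  "deltas": [
    {"dx": 0.0075,"dy": 0,"dz": -0.0122,"wx": 0,"wy": 0,"wz": 0},
    {"dx": 0.013,"dy": 0,"dz": -0.026,"wx": 0,"wy": 0,"wz": 0},
    {"dx": 0.0162,"dy": 0,"dz": -0.0406,"wx": 0,"wy": 0,"wz": 0},
    {"dx": 0.0162,"dy": 0,"dz": -0.0557,"wx": 0,"wy": 0,"wz": 0},
    {"dx": 0.0131,"dy": 0,"dz": -0.0704,"wx": 0,"wy": 0,"wz": 0}
  ]
}}

```text
clock: 15.2
tool_pos: [0.613, -0.1056, 0.2628]
eef_rot: [-0.699, 0.091, -0.09, 0.704]
contact_force: [-0.4, 7.6, -1.3]
opening: 0.218
```

```bash
python3 -c "
from h import *
wind(12,z=.262)"
```

```text
clock 15.20 p [ 0.613  -0.1056  0.2628] yaw -14.7 ang -29.9 rad 0.0708 F [-0.4  7.6 -1.3] Ftan(res) 6.4 Frad -4.2 open 0.218 q [ 0.49  0.97 -0.75  1.67  0.83  0.85  0.7 ]
  row 1 ang -41.9 [-0.0043  0.0007 -0.0143]
  row 2 ang -53.9 [-0.0126  0.0007 -0.0269]
  row 3 ang -65.9 [-0.0232  0.0006 -0.0375]
  row 4 ang -77.9 [-0.0359  0.0006 -0.0457]
  row 5 ang -89.9 [-0.05    0.0006 -0.051 ]
```

Request:
{"op": "arm_command", "data": {
  "deltas": [
    {"dx": -0.0045,"dy": 0,"dz": -0.014,"wx": 0,"wy": 0,"wz": 0},
    {"dx": -0.0128,"dy": 0,"dz": -0.0265,"wx": 0,"wy": 0,"wz": 0},
    {"dx": -0.0235,"dy": 0,"dz": -0.037,"wx": 0,"wy": 0,"wz": 0},
    {"dx": -0.036,"dy": 0,"dz": -0.045,"wx": 0,"wy": 0,"wz": 0},
    {"dx": -0.05,"dy": 0,"dz": -0.05,"wx": 0,"wy": 0,"wz": 0}
  ]
}}

```text
clock: 15.7
tool_pos: [0.5536, -0.1423, 0.2634]
eef_rot: [-0.699, 0.089, -0.093, 0.704]
contact_force: [6.5, 4.6, -4.4]
opening: 0.22
```

```bash
python3 -c "
from h import *
snap('scene','s5',230,130,130,90,6)
wind(8,z=.262)"
```

```text
clock 15.75 p [ 0.5511 -0.1425  0.2631] yaw -14.8 ang -90.4 rad 0.0722 F [ 3.5  4.8 -2.5] Ftan(res) 3.4 Frad -4.8 open 0.223 q [ 0.58  0.92 -0.73  1.83  0.88  0.75  0.67]
  row 1 ang -98.4 [-0.0099  0.0011 -0.0016]
  row 2 ang -106.4 [-0.02    0.0011 -0.0021]
  row 3 ang -114.4 [-0.03    0.0011 -0.0011]
  row 4 ang -122.4 [-0.0397  0.0011  0.0013]
  row 5 ang -130.4 [-0.0491  0.0011  0.005 ]
```

View pics/s5.png

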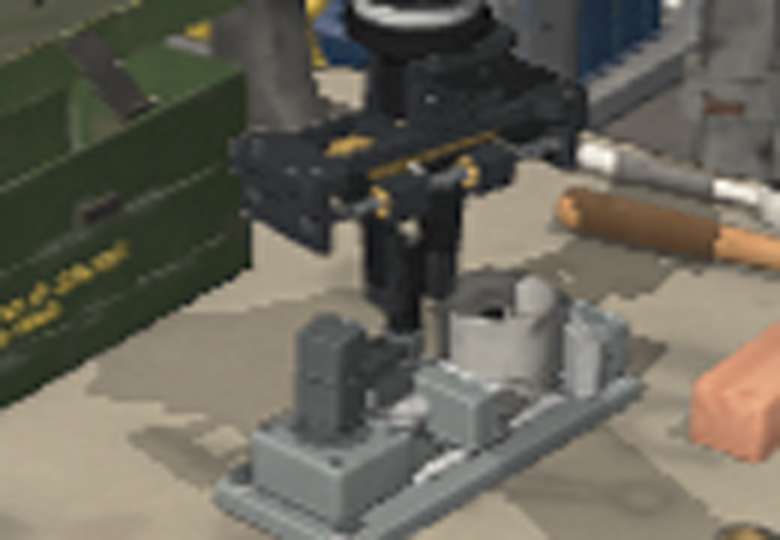

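Request:
{"op": "arm_command", "data": {
  "deltas": [
    {"dx": -0.01,"dy": 0,"dz": -0.001,"wx": 0,"wy": 0,"wz": 0},
    {"dx": -0.02,"dy": 0.001,"dz": -0.001,"wx": 0,"wy": 0,"wz": 0},
    {"dx": -0.03,"dy": 0.001,"dz": 0,"wx": 0,"wy": 0,"wz": 0},
    {"dx": -0.0395,"dy": 0.001,"dz": 0.002,"wx": 0,"wy": 0,"wz": 0},
    {"dx": -0.049,"dy": 0.001,"dz": 0.005,"wx": 0,"wy": 0,"wz": 0}
  ]
}}

```text
clock: 16.25
tool_pos: [0.5079, -0.128, 0.2627]
eef_rot: [0.701, -0.09, 0.094, -0.701]
contact_force: [6.0, -3.7, -0.1]
opening: 0.22
```

```bash
python3 -c "
from h import *
wind(8,z=.262)"
```

```text
clock 16.25 p [ 0.5079 -0.128   0.2627] yaw -15.0 ang -127.1 rad 0.0724 F [ 6.  -3.7 -0.1] Ftan(res) 7.0 Frad -0.7 open 0.220 q [ 0.57  0.87 -0.7   1.97  0.94  0.66  0.55]
  row 1 ang -135.1 [-0.0089  0.0007  0.0048]
  row 2 ang -143.1 [-0.0172  0.0006  0.0104]
  row 3 ang -151.1 [-0.0247  0.0006  0.0171]
  row 4 ang -159.1 [-0.0311  0.0006  0.0248]
  row 5 ang -167.1 [-0.0364  0.0005  0.0334]
```

Request:
{"op": "arm_command", "data": {
  "deltas": [
    {"dx": -0.009,"dy": 0,"dz": 0.005,"wx": 0,"wy": 0,"wz": 0},
    {"dx": -0.0172,"dy": 0,"dz": 0.0105,"wx": 0,"wy": 0,"wz": 0},
    {"dx": -0.0247,"dy": 0,"dz": 0.017,"wx": 0,"wy": 0,"wz": 0},
    {"dx": -0.031,"dy": 0,"dz": 0.025,"wx": 0,"wy": 0,"wz": 0},
    {"dx": -0.0364,"dy": 0,"dz": 0.0335,"wx": 0,"wy": 0,"wz": 0}
  ]
}}

```text
clock: 16.75
tool_pos: [0.4807, -0.087, 0.2624]
eef_rot: [0.702, -0.092, 0.094, -0.7]
contact_force: [4.3, -6.0, -0.1]
opening: 0.221
```

```bash
python3 -c "
from h import *
wind(8,z=.262)"
```

```text
clock 16.75 p [ 0.4807 -0.087   0.2624] yaw -15.0 ang -166.8 rad 0.0728 F [ 4.3 -6.  -0.1] Ftan(res) 6.8 Frad -2.8 open 0.221 q [ 0.48  0.84 -0.66  2.07  1.    0.58  0.4 ]
  row 1 ang -174.8 [-0.0034  0.0003  0.0095]
  row 2 ang -182.8 [-0.0062  0.0003  0.0192]
  row 3 ang -190.8 [-0.0077  0.0002  0.0291]
  row 4 ang -198.8 [-0.0077  0.0002  0.0392]
  row 5 ang -206.8 [-0.0064  0.0002  0.0491]
```

Request:
{"op": "arm_command", "data": {
  "deltas": [
    {"dx": -0.003,"dy": 0,"dz": 0.0095,"wx": 0,"wy": 0,"wz": 0},
    {"dx": -0.0055,"dy": 0,"dz": 0.019,"wx": 0,"wy": 0,"wz": 0},
    {"dx": -0.007,"dy": 0,"dz": 0.029,"wx": 0,"wy": 0,"wz": 0},
    {"dx": -0.007,"dy": 0,"dz": 0.039,"wx": 0,"wy": 0,"wz": 0},
    {"dx": -0.006,"dy": 0,"dz": 0.049,"wx": 0,"wy": 0,"wz": 0}
  ]
}}

```text
clock: 17.25
tool_pos: [0.486, -0.0392, 0.2619]
eef_rot: [0.704, -0.093, 0.092, -0.698]
contact_force: [1.5, -7.8, 1.1]
opening: 0.216
```

```bash
python3 -c "
from h import *
snap('scene','s6',265,155,80,60,9)
snap('side','s6b',225,145,80,75,8)
wind(8,z=.262)"
```

```text
clock 17.35 p [ 0.4868 -0.0378  0.2621] yaw -15.0 ang 153.3 rad 0.0725 F [ 0.4 -4.2  0.6] Ftan(res) 3.6 Frad -2.2 open 0.220 q [ 0.38  0.84 -0.66  2.07  0.99  0.58  0.3 ]
  row 1 ang 145.3 [0.0032 0.0001 0.0096]
  row 2 ang 137.3 [0.0073 0.     0.0188]
  row 3 ang 129.3 [ 0.0125 -0.      0.0273]
  row 4 ang 121.3 [ 0.019  -0.0001  0.035 ]
  row 5 ang 113.3 [ 0.0264 -0.0001  0.0418]
```

View pics/s6.png

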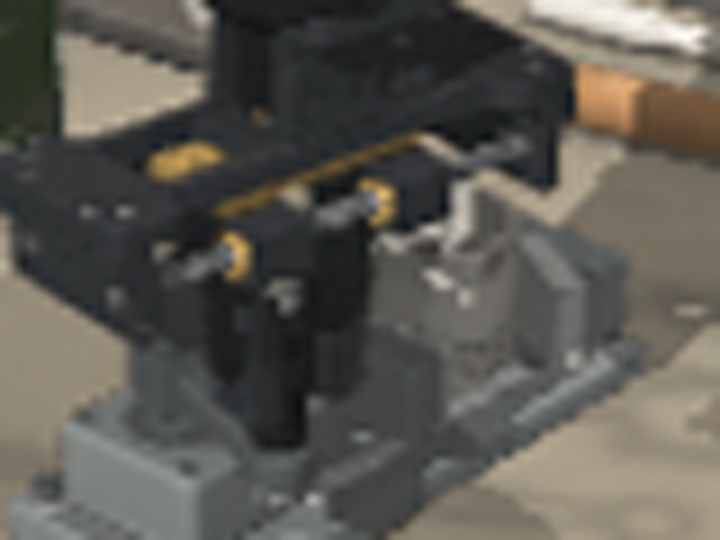

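View pics/s6b.png

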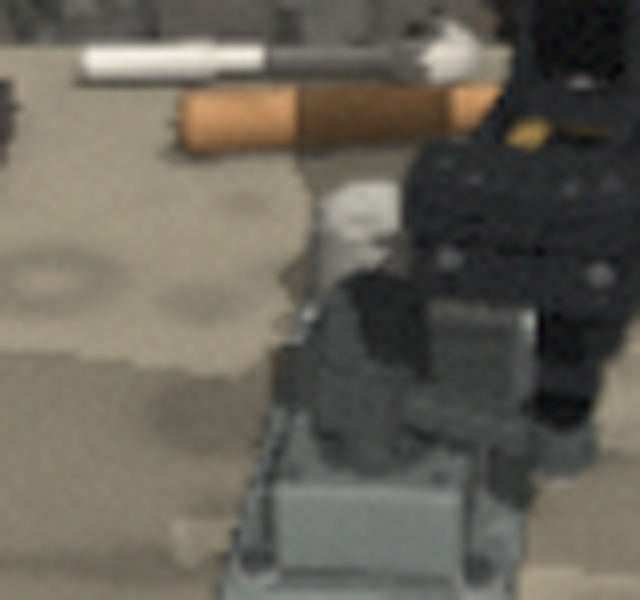

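Request:
{"op": "arm_command", "data": {
  "deltas": [
    {"dx": 0.003,"dy": 0,"dz": 0.0085,"wx": 0,"wy": 0,"wz": 0},
    {"dx": 0.007,"dy": 0,"dz": 0.018,"wx": 0,"wy": 0,"wz": 0},
    {"dx": 0.0125,"dy": 0,"dz": 0.0265,"wx": 0,"wy": 0,"wz": 0},
    {"dx": 0.019,"dy": 0,"dz": 0.0345,"wx": 0,"wy": 0,"wz": 0},
    {"dx": 0.0264,"dy": 0,"dz": 0.041,"wx": 0,"wy": 0,"wz": 0}
  ]
}}

```text
clock: 17.85
tool_pos: [0.5206, -0.0055, 0.2618]
eef_rot: [0.704, -0.094, 0.09, -0.698]
contact_force: [-5.4, -4.4, 8.1]
opening: 0.218
```

```bash
python3 -c "
from h import *
wind(6,z=.262)"
```

```text
clock 17.85 p [ 0.5206 -0.0055  0.2618] yaw -15.0 ang 115.6 rad 0.0719 F [-5.4 -4.4  8.1] Ftan(res) 6.8 Frad -1.7 open 0.218 q [ 0.32  0.87 -0.69  1.98  0.93  0.66  0.33]
  row 1 ang 109.6 [ 0.0059 -0.0002  0.0047]
  row 2 ang 103.6 [ 0.0123 -0.0003  0.0086]
  row 3 ang 97.6 [ 0.0191 -0.0003  0.0119]
  row 4 ang 91.6 [ 0.0262 -0.0004  0.0144]
  row 5 ang 85.6 [ 0.0335 -0.0005  0.0162]
```

Wound about 550° with no change in drag. I'll continue in 30° steps.

Request:
{"op": "arm_command", "data": {
  "deltas": [
    {"dx": 0.006,"dy": -0.001,"dz": 0.0047,"wx": 0,"wy": 0,"wz": 0},
    {"dx": 0.0123,"dy": -0.001,"dz": 0.0086,"wx": 0,"wy": 0,"wz": 0},
    {"dx": 0.019,"dy": -0.002,"dz": 0.0118,"wx": 0,"wy": 0,"wz": 0},
    {"dx": 0.026,"dy": -0.002,"dz": 0.0142,"wx": 0,"wy": 0,"wz": 0},
    {"dx": 0.0335,"dy": -0.002,"dz": 0.0158,"wx": 0,"wy": 0,"wz": 0}
  ]
}}

```text
clock: 18.35
tool_pos: [0.5562, 0.0009, 0.263]
eef_rot: [0.704, -0.095, 0.089, -0.698]
contact_force: [-6.7, -4.6, 3.5]
opening: 0.219
```

```bash
python3 -c "
from h import *
wind(6,z=.262)"
```

```text
clock 18.35 p [0.5562 0.0009 0.263 ] yaw -14.9 ang 86.3 rad 0.0713 F [-6.7 -4.6  3.5] Ftan(res) 6.4 Frad -5.1 open 0.219 q [ 0.32  0.9  -0.71  1.87  0.88  0.74  0.4 ]
  row 1 ang 80.3 [0.0073 0.0009 0.0017]
  row 2 ang 74.3 [0.0149 0.0009 0.002 ]
  row 3 ang 68.3 [0.0224 0.0008 0.0015]
  row 4 ang 62.3 [0.0298 0.0008 0.0002]
  row 5 ang 56.3 [ 0.0371  0.0007 -0.0018]
```

Request:
{"op": "arm_command", "data": {
  "deltas": [
    {"dx": 0.0073,"dy": 0,"dz": 0.001,"wx": 0,"wy": 0,"wz": 0},
    {"dx": 0.0148,"dy": 0,"dz": 0.001,"wx": 0,"wy": 0,"wz": 0},
    {"dx": 0.022,"dy": 0,"dz": 0,"wx": 0,"wy": 0,"wz": 0},
    {"dx": 0.0295,"dy": 0,"dz": -0.001,"wx": 0,"wy": 0,"wz": 0},
    {"dx": 0.0365,"dy": 0,"dz": -0.003,"wx": 0,"wy": 0,"wz": 0}
  ]
}}

```text
clock: 18.85
tool_pos: [0.5903, -0.0103, 0.2628]
eef_rot: [0.703, -0.095, 0.088, -0.699]
contact_force: [-8.4, -0.8, 1.5]
opening: 0.22
```

```bash
python3 -c "
from h import *
wind(6,z=.263)"
```

```text
clock 18.85 p [ 0.5903 -0.0103  0.2628] yaw -14.9 ang 57.2 rad 0.0714 F [-8.4 -0.8  1.5] Ftan(res) 6.6 Frad -5.3 open 0.220 q [ 0.34  0.94 -0.73  1.76  0.85  0.8   0.48]
  row 1 ang 51.2 [ 0.0072 -0.0003 -0.0021]
  row 2 ang 45.2 [ 0.0139 -0.0003 -0.0055]
  row 3 ang 39.2 [ 0.0203 -0.0004 -0.0096]
  row 4 ang 33.2 [ 0.0261 -0.0004 -0.0144]
  row 5 ang 27.2 [ 0.0315 -0.0004 -0.0197]
```

Request:
{"op": "arm_command", "data": {
  "deltas": [
    {"dx": 0.0048,"dy": 0,"dz": -0.0015,"wx": 0,"wy": 0,"wz": 0},
    {"dx": 0.009,"dy": 0,"dz": -0.0035,"wx": 0,"wy": 0,"wz": 0},
    {"dx": 0.0132,"dy": 0,"dz": -0.006,"wx": 0,"wy": 0,"wz": 0},
    {"dx": 0.0175,"dy": 0,"dz": -0.0085,"wx": 0,"wy": 0,"wz": 0},
    {"dx": 0.0212,"dy": 0,"dz": -0.0112,"wx": 0,"wy": 0,"wz": 0}
  ]
}}

```text
clock: 19.35
tool_pos: [0.6067, -0.0245, 0.2624]
eef_rot: [0.702, -0.096, 0.086, -0.701]
contact_force: [-11.6, 3.4, 2.7]
opening: 0.218
```

```bash
python3 -c "
from h import *
wind(4,z=.263)"
```

```text
clock 19.35 p [ 0.6067 -0.0245  0.2624] yaw -14.8 ang 39.7 rad 0.0717 F [-11.6   3.4   2.7] Ftan(res) 10.0 Frad -6.7 open 0.218 q [ 0.36  0.96 -0.74  1.71  0.84  0.84  0.54]
  row 1 ang 35.7 [ 0.0042 -0.0006 -0.0028]
  row 2 ang 31.7 [ 0.0079 -0.0007 -0.0061]
  row 3 ang 27.7 [ 0.0115 -0.0007 -0.0097]
  row 4 ang 23.7 [ 0.0147 -0.0007 -0.0135]
  row 5 ang 19.7 [ 0.0177 -0.0008 -0.0176]
```

Request:
{"op": "arm_command", "data": {
  "deltas": [
    {"dx": 0.0006,"dy": 0,"dz": -0.0005,"wx": 0,"wy": 0,"wz": 0},
    {"dx": 0.0012,"dy": 0,"dz": -0.001,"wx": 0,"wy": 0,"wz": 0},
    {"dx": 0.0018,"dy": 0,"dz": -0.0015,"wx": 0,"wy": 0,"wz": 0},
    {"dx": 0.0024,"dy": 0,"dz": -0.002,"wx": 0,"wy": 0,"wz": 0},
    {"dx": 0.003,"dy": 0,"dz": -0.0025,"wx": 0,"wy": 0,"wz": 0}
  ]
}}

```text
clock: 19.85
tool_pos: [0.6085, -0.0267, 0.2623]
eef_rot: [0.702, -0.096, 0.085, -0.701]
contact_force: [-11.0, 5.2, 2.0]
opening: 0.219
```

```bash
python3 -c "
from h import *
wind(4,z=.263)"
```

```text
clock 19.85 p [ 0.6085 -0.0267  0.2623] yaw -14.7 ang 37.4 rad 0.0717 F [-11.    5.2   2. ] Ftan(res) 10.8 Frad -5.6 open 0.219 q [ 0.36  0.96 -0.74  1.7   0.83  0.84  0.55]
  row 1 ang 33.4 [ 0.004  -0.0007 -0.003 ]
  row 2 ang 29.4 [ 0.0076 -0.0007 -0.0065]
  row 3 ang 25.4 [ 0.011  -0.0008 -0.0102]
  row 4 ang 21.4 [ 0.0141 -0.0008 -0.0142]
  row 5 ang 17.4 [ 0.0169 -0.0008 -0.0183]
```

Request:
{"op": "arm_command", "data": {
  "deltas": [
    {"dx": 0.0006,"dy": 0,"dz": -0.0005,"wx": 0,"wy": 0,"wz": 0},
    {"dx": 0.0012,"dy": 0,"dz": -0.001,"wx": 0,"wy": 0,"wz": 0},
    {"dx": 0.0017,"dy": 0,"dz": -0.0015,"wx": 0,"wy": 0,"wz": 0},
    {"dx": 0.0022,"dy": 0,"dz": -0.002,"wx": 0,"wy": 0,"wz": 0},
    {"dx": 0.0027,"dy": 0,"dz": -0.0025,"wx": 0,"wy": 0,"wz": 0}
  ]
}}

```text
clock: 20.35
tool_pos: [0.6104, -0.0292, 0.2624]
eef_rot: [-0.701, 0.095, -0.085, 0.701]
contact_force: [-11.6, 4.5, 2.6]
opening: 0.216
```

```bash
python3 -c "
from h import *
wind(4,z=.263)"
```

```text
clock 20.35 p [ 0.6104 -0.0292  0.2624] yaw -14.7 ang 34.9 rad 0.0717 F [-11.6   4.5   2.6] Ftan(res) 10.3 Frad -7.0 open 0.216 q [ 0.37  0.96 -0.75  1.69  0.83  0.85  0.56]
  row 1 ang 30.9 [ 0.0039 -0.0007 -0.0032]
  row 2 ang 26.9 [ 0.0074 -0.0007 -0.0068]
  row 3 ang 22.9 [ 0.0106 -0.0008 -0.0107]
  row 4 ang 18.9 [ 0.0135 -0.0008 -0.0148]
  row 5 ang 14.9 [ 0.0161 -0.0009 -0.019 ]
```

Request:
{"op": "arm_command", "data": {
  "deltas": [
    {"dx": 0.0006,"dy": 0,"dz": -0.0006,"wx": 0,"wy": 0,"wz": 0},
    {"dx": 0.0012,"dy": 0,"dz": -0.0012,"wx": 0,"wy": 0,"wz": 0},
    {"dx": 0.0017,"dy": 0,"dz": -0.0018,"wx": 0,"wy": 0,"wz": 0},
    {"dx": 0.0022,"dy": 0,"dz": -0.0024,"wx": 0,"wy": 0,"wz": 0},
    {"dx": 0.0027,"dy": 0,"dz": -0.003,"wx": 0,"wy": 0,"wz": 0}
  ]
}}

```text
clock: 20.85
tool_pos: [0.6122, -0.0321, 0.2623]
eef_rot: [-0.701, 0.095, -0.085, 0.702]
contact_force: [-12.6, 6.0, 1.1]
opening: 0.218
```

```bash
python3 -c "
from h import *
wind(4,z=.263)
snap('scene','s7',240,140,120,80,6)
wind(4,z=.263)
"
```

```text
clock 20.85 p [ 0.6122 -0.0321  0.2623] yaw -14.6 ang 32.2 rad 0.0717 F [-12.6   6.    1.1] Ftan(res) 11.8 Frad -7.5 open 0.218 q [ 0.37  0.97 -0.75  1.69  0.83  0.85  0.57]
  row 1 ang 28.2 [ 0.0038 -0.0007 -0.0033]
  row 2 ang 24.2 [ 0.0071 -0.0008 -0.0071]
  row 3 ang 20.2 [ 0.0101 -0.0008 -0.0111]
  row 4 ang 16.2 [ 0.0128 -0.0008 -0.0154]
  row 5 ang 12.2 [ 0.0152 -0.0009 -0.0198]
clock 20.90 p [ 0.6123 -0.0322  0.2624] yaw -14.6 ang 32.2 rad 0.0716 F [-12.2   6.9   2.4] Ftan(res) 12.3 Frad -6.6 open 0.221 q [ 0.37  0.97 -0.75  1.69  0.83  0.85  0.57]
  row 1 ang 28.2 [ 0.0038 -0.0007 -0.0033]
  row 2 ang 24.2 [ 0.0071 -0.0008 -0.0071]
  row 3 ang 20.2 [ 0.0101 -0.0008 -0.0111]
  row 4 ang 16.2 [ 0.0128 -0.0008 -0.0154]
  row 5 ang 12.2 [ 0.0152 -0.0009 -0.0198]
```

View pics/s7.png

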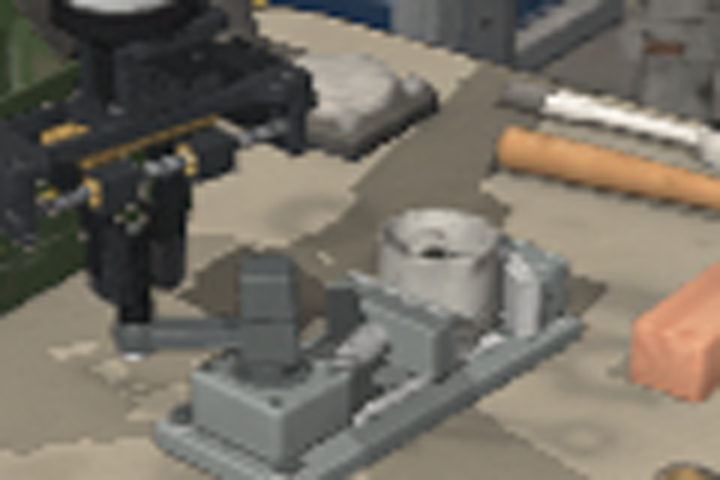

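Request:
{"op": "arm_command", "data": {
  "deltas": [
    {"dx": -0.0004,"dy": 0,"dz": 0.0004,"wx": 0,"wy": 0,"wz": 0},
    {"dx": -0.0008,"dy": 0,"dz": 0.0008,"wx": 0,"wy": 0,"wz": 0},
    {"dx": -0.0012,"dy": 0,"dz": 0.0012,"wx": 0,"wy": 0,"wz": 0},
    {"dx": -0.0015,"dy": 0,"dz": 0.0015,"wx": 0,"wy": 0,"wz": 0},
    {"dx": -0.0015,"dy": 0,"dz": 0.0015,"wx": 0,"wy": 0,"wz": 0}
  ]
}}

```text
clock: 21.4
tool_pos: [0.6116, -0.0312, 0.2624]
eef_rot: [-0.701, 0.095, -0.086, 0.701]
contact_force: [-10.2, 4.8, 1.3]
opening: 0.217
```

```bash
python3 -c "
from h import *
wind(4,n=1,z=.263)
"
```

```text
clock 21.40 p [ 0.6116 -0.0312  0.2624] yaw -14.7 ang 33.1 rad 0.0716 F [-10.2   4.8   1.3] Ftan(res) 9.6 Frad -5.9 open 0.217 q [ 0.37  0.97 -0.75  1.69  0.83  0.85  0.57]
  row 1 ang 29.1 [ 0.0039 -0.0006 -0.0032]
```

Request:
{"op": "arm_command", "data": {
  "deltas": [
    {"dx": -0.0008,"dy": 0,"dz": 0.0001,"wx": 0,"wy": 0,"wz": 0},
    {"dx": -0.0016,"dy": 0,"dz": 0.0002,"wx": 0,"wy": 0,"wz": 0},
    {"dx": -0.0024,"dy": 0,"dz": 0.0004,"wx": 0,"wy": 0,"wz": 0},
    {"dx": -0.0032,"dy": 0,"dz": 0.0006,"wx": 0,"wy": 0,"wz": 0},
    {"dx": -0.0036,"dy": 0,"dz": 0.0006,"wx": 0,"wy": 0,"wz": 0}
  ]
}}

```text
clock: 21.9
tool_pos: [0.6098, -0.0303, 0.263]
eef_rot: [-0.701, 0.094, -0.087, 0.701]
contact_force: [-5.7, 3.9, 0.6]
opening: 0.219
```

```bash
python3 -c "
from h import *
wind(4,n=1,z=.263)
"
```

```text
clock 21.90 p [ 0.6098 -0.0303  0.263 ] yaw -14.7 ang 34.5 rad 0.0706 F [-5.7  3.9  0.6] Ftan(res) 6.4 Frad -2.5 open 0.219 q [ 0.37  0.96 -0.74  1.7   0.84  0.84  0.56]
  row 1 ang 30.5 [ 0.0046 -0.     -0.0023]
```

Request:
{"op": "arm_command", "data": {
  "deltas": [
    {"dx": -0.001,"dy": 0,"dz": 0.0005,"wx": 0,"wy": 0,"wz": 0},
    {"dx": -0.002,"dy": 0,"dz": 0.001,"wx": 0,"wy": 0,"wz": 0},
    {"dx": -0.0025,"dy": 0,"dz": 0.0015,"wx": 0,"wy": 0,"wz": 0},
    {"dx": -0.0025,"dy": 0,"dz": 0.0015,"wx": 0,"wy": 0,"wz": 0},
    {"dx": -0.0025,"dy": 0,"dz": 0.0015,"wx": 0,"wy": 0,"wz": 0}
  ]
}}

```text
clock: 22.4
tool_pos: [0.6088, -0.0294, 0.2632]
eef_rot: [0.702, -0.093, 0.089, -0.701]
contact_force: [-5.6, 2.1, 0.1]
opening: 0.218
```

```bash
python3 -c "
from h import *
wind(4,n=1,z=.263)
"
```

```text
clock 22.40 p [ 0.6088 -0.0294  0.2632] yaw -14.8 ang 35.5 rad 0.0703 F [-5.6  2.1  0.1] Ftan(res) 5.0 Frad -3.3 open 0.218 q [ 0.37  0.96 -0.74  1.7   0.84  0.84  0.55]
  row 1 ang 31.5 [ 0.0048  0.0001 -0.0021]
```

Request:
{"op": "arm_command", "data": {
  "deltas": [
    {"dx": 0,"dy": 0,"dz": 0,"wx": 0,"wy": 0,"wz": 0},
    {"dx": 0,"dy": 0,"dz": 0,"wx": 0,"wy": 0,"wz": 0},
    {"dx": 0,"dy": 0,"dz": 0,"wx": 0,"wy": 0,"wz": 0},
    {"dx": 0,"dy": 0,"dz": 0,"wx": 0,"wy": 0,"wz": 0},
    {"dx": 0,"dy": 0,"dz": 0,"wx": 0,"wy": 0,"wz": 0}
  ],
  "claw": 0.1
}}

```text
clock: 22.9
tool_pos: [0.612, -0.0296, 0.2646]
eef_rot: [-0.701, 0.091, -0.092, 0.701]
contact_force: [0.3, 1.1, 0.2]
opening: 0.548
```

```bash
python3 -c "
from h import *
wind(4,n=1,z=.263)
snap('scene','s8',240,140,120,80,6)
"
```

```text
clock 22.90 p [ 0.612  -0.0296  0.2646] yaw -14.9 ang 34.0 rad 0.0729 F [0.3 1.1 0.2] Ftan(res) 0.7 Frad 0.8 open 0.548 q [ 0.37  0.96 -0.74  1.7   0.84  0.83  0.55]
  row 1 ang 30.0 [ 0.0031  0.0016 -0.0041]
```

View pics/s8.png

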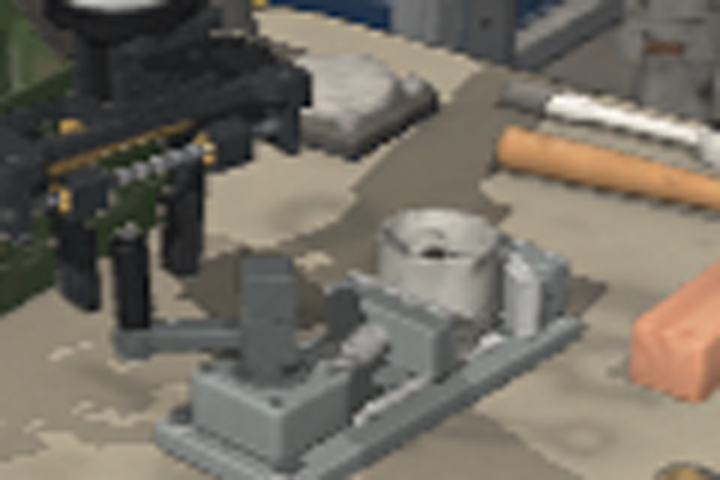

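Request:
{"op": "arm_command", "data": {
  "deltas": [
    {"dx": 0,"dy": -0.015,"dz": 0,"wx": 0,"wy": 0,"wz": 0},
    {"dx": 0,"dy": -0.035,"dz": 0,"wx": 0,"wy": 0,"wz": 0},
    {"dx": 0,"dy": -0.06,"dz": 0,"wx": 0,"wy": 0,"wz": 0},
    {"dx": 0,"dy": -0.09,"dz": 0,"wx": 0,"wy": 0,"wz": 0},
    {"dx": -0.04,"dy": -0.12,"dz": 0,"wx": 0,"wy": 0,"wz": 0}
  ]
}}

```text
clock: 23.45
tool_pos: [0.5758, -0.0203, 0.3864]
eef_rot: [-0.7, 0.091, -0.096, 0.702]
contact_force: [-0.5, 0.2, -0.7]
opening: 0.548
```

Request:
{"op": "arm_command", "data": {
  "deltas": [
    {"dx": -0.04,"dy": -0.02,"dz": -0.03,"wx": 0,"wy": 0,"wz": 0},
    {"dx": -0.07,"dy": -0.02,"dz": -0.06,"wx": 0,"wy": 0,"wz": 0},
    {"dx": -0.07,"dy": -0.02,"dz": -0.06,"wx": 0,"wy": 0,"wz": 0},
    {"dx": -0.07,"dy": -0.02,"dz": -0.06,"wx": 0,"wy": 0,"wz": 0},
    {"dx": -0.07,"dy": -0.02,"dz": -0.06,"wx": 0,"wy": 0,"wz": 0}
  ]
}}

```text
clock: 23.95
tool_pos: [0.491, -0.0587, 0.4049]
eef_rot: [-0.7, 0.09, -0.093, 0.702]
contact_force: [0.1, 0.1, -0.4]
opening: 0.551
```

```bash
python3 -c "
from h import *
snap('scene','s9',240,140,120,80,6)
snap('wrist','w9')
wind(4,n=1,z=.263)
"
```

```text
clock 24.05 p [ 0.491  -0.0585  0.4045] yaw -14.8 ang 169.0 rad 0.0617 F [ 0.2 -0.1  0.1] Ftan(res) 0.1 Frad -0.2 open 0.550 q [ 0.58  0.65 -0.91  1.93  0.66  0.88  0.64]
  row 1 ang 165.0 [-0.0108  0.1414  0.004 ]
```

View pics/s9.png

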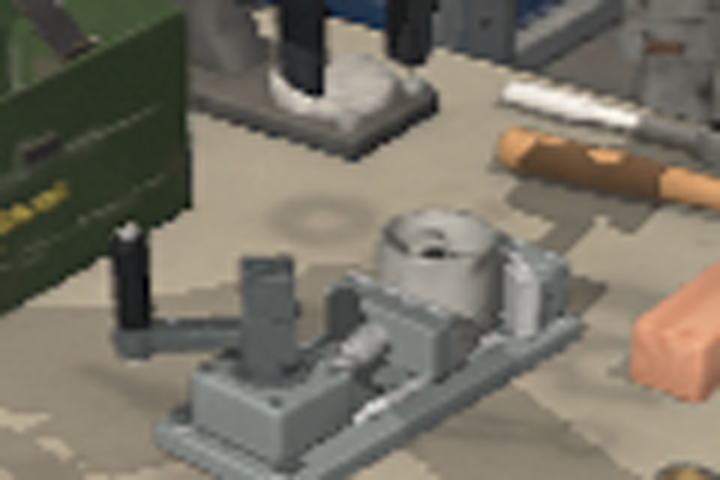

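View pics/w9.png

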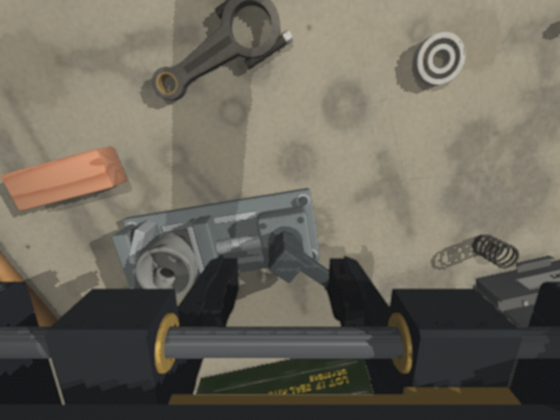

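```bash
python3 - <<'E'
from h import *
recrop('w9',110,180,220,120,3.6,'w9a')
c=cal('s9'); im=cv2.imread('pics/s9.png')
sh=np.array([.554,-.0703,0]); R=Rdown(32)
for zz,col in((.060,(0,255,0)),(.110,(0,0,255))):
    P=[]
    for a,b in((-1,-1),(-1,1),(1,1),(1,-1)):
        q=proj(c,sh+np.array([0,0,zz])+R@np.array([a*.014,0,b*.014])); P.append([int((q[0]-240+.5)*6),int((q[1]-140+.5)*6)])
    cv2.polylines(im,[np.array(P)],True,col,1)
cv2.imwrite('pics/s9o.png',cv2.resize(im[200:480,80:520],None,fx=1.6,fy=1.6))
w=cal('w9'); im=cv2.imread('pics/w9a.png')
y=np.array([np.sin(np.radians(5.6)),np.cos(np.radians(5.6)),0]); x=np.array([y[1],-y[0],0]); o=np.array([.554,-.0703,0])-.065*y
for yy,col in((-.047,(0,0,255)),(-.040,(0,255,0))):
    P=[proj(w,o+yy*y+k*.038*x+np.array([0,0,.052])) for k in(-1,1)]
    P=[(int((q[0]-110+.5)*3.6),int((q[1]-180+.5)*3.6)) for q in P]; cv2.line(im,P[0],P[1],col,1)
cv2.imwrite('pics/w9o.png',im)
E
```

```text
(no output)
```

View pics/s9o.png

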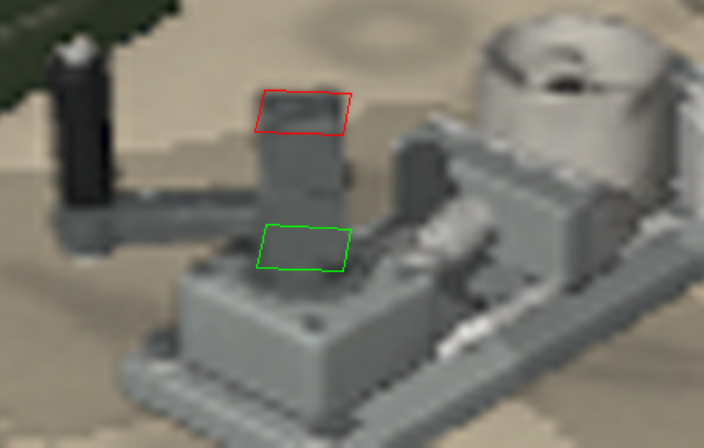

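View pics/w9o.png

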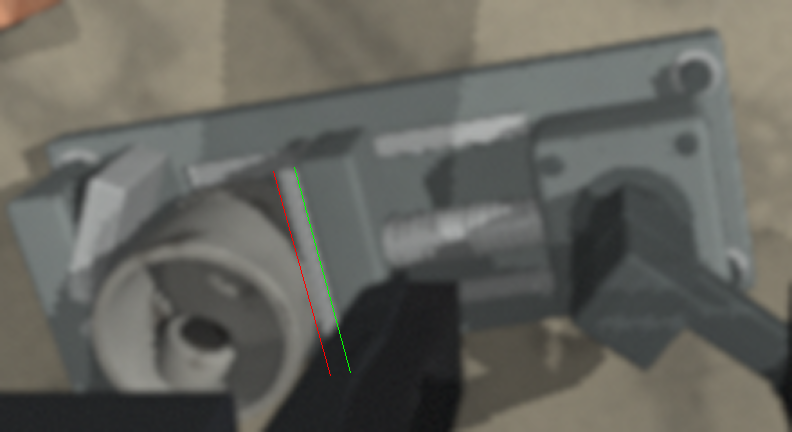

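```bash
python3 -c "
from plant import r
print(r.finish_job(), r.get_state()['clock'])"
```

```text
the job is handed in; nothing more can be done
the job is handed in; nothing more can be done
```

The job is done and was handed in at about 24 s. I fitted the larger crank on the shaft, wound it clockwise until the jaw gripped the piston, then let go and moved the arm clear.

**Crank choice:** The one I picked measured about 71 mm from hub to handle. The smaller lookalike measured about 50 mm.

**Fitting:** I turned the crank to the shaft angle seen in the wrist picture, and it slid down with no resistance. It came to rest at the expected seated height with about 5 N of contact.

**Winding:** I turned it about 1.75 turns. The handle took about 6–7 N while free. It then rose over roughly the last 25°, with readings of 10.0, 10.8, 10.3, 11.8 and 12.3 N, and I stopped at about 12 N. I eased off before opening the fingers.

**Last checks:**
- The hub top matched the seated height in the scene picture.
- The jaw face was at about -46 to -47 mm of the fixture, against the expected -47 mm.
- The piston looked tight between jaw and V-block, and the gripper touched nothing.
- I didn't check each bystander one by one; I saw nothing out of place in the last pictures.

**Less certain:**
- The clamping force is inferred only from the handle force, which is noisy by about 1 N. I put it at roughly 70–105 N.
- While easing off, the handle came back about 3° with the force still pushing forward. I took this for give in the grip and did not confirm it separately.

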